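# Set up the shipboard sample logger for a run

### The arm

A 6-joint arm with a two-finger parallel gripper is mounted at the origin on the work surface. World frame = base frame: x ahead of the robot, y to its left, z up, the work surface at z = 0. Lengths are in m, angles in rad, forces in N, time in s.
With the tool pointing down it reaches from about 0.35 to 0.725 m from the base axis. Payload 4.3 kg.
Tool frame: the origin (TCP) lies at the very end of the fingers, on their centre line; the grasp point (between the pads) lies arm.grasp_offset behind it (arm.grasp_offset is the distance from the TCP to the grasp point, in m); z points along the fingers, y is the direction in which the jaws open and shut (so a half turn about z gives the same grasp; the last joint's range is limited). The gripper opens to 85 mm and grips with 20 to 120 N. Pads are 22 mm wide; open, the fingers measure 114 mm over their backs; the gripper's body (76 mm by 85 mm) begins 54 mm behind the grasp point. The pads swing forward as they close: fully open they stand 13 mm farther back than shut.
Start: joints at [-1.46, 0.377, 0.081, 1.274, 0, 1.46], TCP at [0.126, -0.561, 0.231] pointing down, gripper open.
Joint ranges: [-2.72, 2.72], [-0.84, 1.66], [-1.02, 1.22], [-1.77, 2.12], [-1.37, 1.28], [-3.14, 3.14]. Speed limits (rad/s): [2.57, 2.57, 3.14, 3.14, 3.14, 3.14].

### API

Orientations are given as a rotation vector (axis times angle).
In Python, from station import observe, get_image, job_done, find_in, arm gives the robot as it stands.
- The arm moves only by the tool apply_moves, never from a script. Its argument "steps" is a list of rows, each a list of 7 numbers: the finger opening in mm, from 0 to 85.4, then the shift along the tool's x, y, z in mm, then the turn, a rotation vector about the tool's x, y, z in rad. In form: [[jaw, dx, dy, dz, wx, wy, wz], ...]. A call has 1 to 20 rows; each row shifts and turns the commanded pose from where the row before left it, along the tool's axes as they then stand; what a row does not reach is not made up. A row lasts 1/8 s, in which the tool goes at most 62.5 mm and 10.7 degrees, less where a joint would pass 70% of its speed; a pose out of reach is approached as far as the arm can. A call is refused whole if a number of a shift passes 62.5 or a number of a turn 0.188, either way. A call with a gripper value outside its range is refused whole. The fingers move at their own pace and stop on an object; "force" is the grip in N (left out, the last holds). Time passes only in rows, so rows that do not move let the fingers close. It gives the time, the measured TCP pose, the force and the opening at its end, in the units of the state.
- observe(): the state, without advancing time (a new reading comes with each control period).
- get_image(name): name is "side" or "top" or "wrist"; returns a dict with "color" (420x560x3 uint8, blue, green, red), "camera_matrix" (3x3 intrinsics, pixels), "T" (4x4, takes a point from camera to world coordinates); the wrist camera has in their place "tool_from_camera" (4x4, takes a point from camera to tool coordinates, whose origin is the TCP and whose axes are the flange's). Camera axes: x right, y down, z forward; pixel columns grow to the right and rows downward; lengths in m; the calibration is good to about 2 mm. A picture is of the moment at which its call begins: read the wrist's pose just before it. There is no depth.
- job_done(): hands the job in, once; it reports no verdict.
Trained networks look in a picture, given as the dict that the camera call returned (one of the last four; its "shot" number tells which), for a name from the list of things; names that differ only in an ending like _2 or _b are one class to them, and where a whole thing is asked for, a point or a joint stands for the part that bears it (a point fixed in the world has none). Each returns a list of dicts, best first, with "p" (0 to 1); they miss things now and then, are a little off and sometimes report something else, mostly with a low value. They report only what shows in the picture. A call takes as long as a camera call. They do not tell look-alikes from the thing itself.
- find_in(picture, query): "box" ([left, top, width, height] in pixels, round what is visible of it).
The state is a dict: "clock": time; "qpos": joint angles; "joint_velocities": joint speeds; "joint_efforts": joint torques, N m; "tool_pos": TCP position; "ee_rot": TCP orientation; "force": force on the tool from outside, world axes, zero at the start; "ft_torque": the same for the moment, N m; "grip_width": finger opening in m.
Only numpy, scipy, OpenCV 4.12 (cv2) and the standard library are available. Lean on these libraries where they do the work, as an engineer would, in place of code of your own. Each camera call takes 0.05 s, during which the arm holds its last target.

### The job

Set the logger up for a run: throw the feed lever from its park notch into the load notch (the one with one stud), raise the folded display until it stands upright at 90 degrees, lift the metal reference puck out of the bay and set it flat in the black tray, and then stand every sample jar that is on the bench upright on the floor of the bay. Only when all the jars are in, throw the lever on into the run notch (the one with two studs); it must rest in that notch, not short of it or past it. Leave the display upright, let go of everything, and do not disturb the bottle, the beaker or the pipette.

Things in the scene. Friction and masses are not known exactly. Their poses are not given: they have to be found in the camera images.
- logger: White sample logger fixed to the bench, 145 x 360 mm (its x by y), 85 mm high. Origin under its centre on the bench; its x points from front to back, away from the robot, within 6 degrees. Its top is one open bay centred on the origin, 125 x 340 mm inside, steel floor 45 mm above the bench, walls 10 mm thick up to 85 mm. The folded display covers the bay.
- screen (a joint): Angle of the grey display about its hinge on the logger's back (+x) rim, rad: 0 folded down over the bay, grows as its front edge rises, 1.571 upright, stop at 2.3. Stiff friction hinge: 5 to 9 N at the handle; it stays where it is left. Panel 142 mm from hinge to front edge, 358 mm wide, 12 mm thick. Starts at 0 to 0.25.
- screen_hinge (a point): Middle of the hinge axis of the display (axis along the logger's y), 67.5 mm behind the logger's centre and 86 mm above the bench.
- screen_handle (a point): Middle of the round handle bar on the display's outside, 12 mm thick, 110 mm long, parallel to the hinge, on two posts 100 mm apart; its centre 29 mm off the panel's face, 14.5 mm in from the front edge. At 0 it is 128 mm in front of the hinge and 42 mm above it, and turns with the display. Fingers closing across it from above can hold it up to upright, tool kept pointing down.
- drive: Grey feed drive unit fixed to the bench beside the logger, left or right, box 150 x 90 mm (x by y) and 45 mm high with a drum 104 mm in diameter across it, whose rounded top rises to about 105 mm. Origin under its centre on the bench; its x points away from the robot within about 12 degrees.
- lever (a joint): Feed lever, rad, grows as the knob goes away from the robot. Four sprung notches between five steel ribs on the drum: 0 park (knob leans 34 degrees to -x), 0.4 load (one brass stud on the drum beside it, on the right, -y), 0.8 run (two studs there), 1.2 purge (none). 3 to 6 N at the knob moves it over a rib; let go within 0.12 of a notch it snaps to it. Stops -0.12 and 1.32.
- lever_pivot (a point): Axis of the lever (along the drive's y), 45 mm above the bench in the middle of the drive.
- lever_knob (a point): Centre of the lever's black ball knob, 26 mm in diameter, 125 mm from the pivot on an 11 mm rod. At lever value q it is 125*sin(q-0.6) mm along the drive's x and 125*cos(q-0.6) mm above the pivot. It can be pinched from above, fingers closing along the drive's y, and carried along its arc with the tool kept pointing down.
- puck: Reference puck, bare aluminium, about 120 g: flat disc 48 mm in diameter and 14 mm thick with an upright round grip 16 mm in diameter and 20 mm tall on its centre (34 mm in all). Origin under its centre. It starts in the bay under the folded display.
- tray: Black shallow square tray fixed to the bench on the other side of the logger, 130 x 130 mm, 14 mm high, walls and floor 5 mm thick. Origin under its centre on the bench.
- jar0: Squat white sample jar with a grey cap, an upright cylinder 42 mm in diameter and 42 mm tall, about 100 g, heavy at the bottom, standing on the bench in front of the logger. Origin under its centre. Two to four of the four jars are there; None if absent.
- jar1: Squat white sample jar with a grey cap, an upright cylinder 42 mm in diameter and 42 mm tall, about 100 g, heavy at the bottom, standing on the bench in front of the logger. Origin under its centre. Two to four of the four jars are there; None if absent.
- jar2: Squat white sample jar with a grey cap, an upright cylinder 42 mm in diameter and 42 mm tall, about 100 g, heavy at the bottom, standing on the bench in front of the logger. Origin under its centre. Two to four of the four jars are there; None if absent.
- jar3: Squat white sample jar with a grey cap, an upright cylinder 42 mm in diameter and 42 mm tall, about 100 g, heavy at the bottom, standing on the bench in front of the logger. Origin under its centre. Two to four of the four jars are there; None if absent.
- reagent: Bystander: amber bottle, 64 mm in diameter, 125 mm tall, standing on the bench. Leave it alone.
- beaker: Bystander: glass beaker, 72 mm in diameter, 85 mm tall. Leave it alone.
- pipette: Bystander: white pipette about 250 mm long lying on the bench at the left. Leave it alone.
Mind the look-alikes: they are no part of the job. Leave any blue or purple look-alike of the jar3 alone.

How it is judged:
On the way, in this order (a step that is already met when the one before it is completed fails the run):
1. the lever rests in the load notch (value of joint lever between 0.3 and 0.5 rad and velocity of joint lever between -0.1 and 0.1 rad/s), for 0.3 s.
2. the display stands upright, lever still in load (all of step 1 and value of joint screen between 1.431 and 1.711 rad and velocity of joint screen between -0.05 and 0.05 rad/s), for 0.3 s.
3. the puck lies flat in the tray, released, lever still in load (all of step 1 and x of puck in the frame of tray between -0.045 and 0.045 m and y of puck in the frame of tray between -0.045 and 0.045 m and z of puck in the frame of tray between -0.005 and 0.012 m and angle between puck's own z axis and vertical below 0.12 rad and linear speed of puck below 0.02 m/s and contact force between the fingers and puck below 0.1 N), for 0.3 s.
4. every jar stands upright on the floor of the bay, released, lever still in load (all of step 1 and x of jar0 in the frame of logger between -0.055 and 0.055 m and y of jar0 in the frame of logger between -0.165 and 0.165 m and z of jar0 in the frame of logger between 0.035 and 0.055 m and angle between each of jar0, jar1, jar2, jar3's own z axis and vertical below 0.12 rad and linear speed of each of jar0, jar1, jar2, jar3 below 0.02 m/s and contact force between the fingers and jar0 below 0.1 N and x of jar1 in the frame of logger between -0.055 and 0.055 m and y of jar1 in the frame of logger between -0.165 and 0.165 m and z of jar1 in the frame of logger between 0.035 and 0.055 m and contact force between the fingers and jar1 below 0.1 N and x of jar2 in the frame of logger between -0.055 and 0.055 m and y of jar2 in the frame of logger between -0.165 and 0.165 m and z of jar2 in the frame of logger between 0.035 and 0.055 m and contact force between the fingers and jar2 below 0.1 N and x of jar3 in the frame of logger between -0.055 and 0.055 m and y of jar3 in the frame of logger between -0.165 and 0.165 m and z of jar3 in the frame of logger between 0.035 and 0.055 m and contact force between the fingers and jar3 below 0.1 N), for 0.3 s.
5. the lever rests in the run notch (value of joint lever between 0.7 and 0.9 rad and velocity of joint lever between -0.1 and 0.1 rad/s), for 0.3 s.
At the end, for the whole second after the job is handed in: Lever at rest within 0.10 rad of the run notch (0.8); display at rest within 8 degrees of upright; puck flat on the tray's floor; every jar present upright on the bay's floor; all released and at rest (all of step 5 and value of joint screen between 1.431 and 1.711 rad and velocity of joint screen between -0.05 and 0.05 rad/s and x of puck in the frame of tray between -0.045 and 0.045 m and y of puck in the frame of tray between -0.045 and 0.045 m and z of puck in the frame of tray between -0.005 and 0.012 m and angle between each of puck, jar0, jar1, jar2, jar3's own z axis and vertical below 0.12 rad and linear speed of each of puck, jar0, jar1, jar2, jar3 below 0.02 m/s and contact force between the fingers and puck below 0.1 N and x of jar0 in the frame of logger between -0.055 and 0.055 m and y of jar0 in the frame of logger between -0.165 and 0.165 m and z of jar0 in the frame of logger between 0.035 and 0.055 m and contact force between the fingers and jar0 below 0.1 N and x of jar1 in the frame of logger between -0.055 and 0.055 m and y of jar1 in the frame of logger between -0.165 and 0.165 m and z of jar1 in the frame of logger between 0.035 and 0.055 m and contact force between the fingers and jar1 below 0.1 N and x of jar2 in the frame of logger between -0.055 and 0.055 m and y of jar2 in the frame of logger between -0.165 and 0.165 m and z of jar2 in the frame of logger between 0.035 and 0.055 m and contact force between the fingers and jar2 below 0.1 N and x of jar3 in the frame of logger between -0.055 and 0.055 m and y of jar3 in the frame of logger between -0.165 and 0.165 m and z of jar3 in the frame of logger between 0.035 and 0.055 m and contact force between the fingers and jar3 below 0.1 N); the robot touches nothing.
It fails at once if the reagent is moved more than 3 cm (distance of reagent from where it was at the start of the episode above 0.03 m).
It fails at once if the beaker is moved more than 3 cm (distance of beaker from where it was at the start of the episode above 0.03 m).
It fails at once if the pipette is moved more than 3 cm (distance of pipette from where it was at the start of the episode above 0.03 m).
Of jar0, jar1, jar2, jar3 only 2 to 4 are there at a start; the rules pass over those that are not, and their reading is None.
At some moment in a run one of jar0, jar1, jar2, jar3 may be knocked a few centimetres aside while the robot is not near it.
It also fails if it takes over 210 s, if anything falls off the work surface, if the arm or the gripper's body presses on something with over 40 N, if the wrist force passes 120 N, or if a joint passes its speed limit or range.

## Working session

There is one attempt and no reset: what is moved stays moved. The work goes in short steps, Python scripts to look and compute and a tool call to move; the robot and the scene stay as the last step left them, time stands still between calls to the robot, and variables do not carry over. Pictures are saved under pics/ and viewed, and the job is handed in when it is done.

Besides the shell and the picture viewer there is one more tool, called after "Call:" as name([rows], argument=value, ...), one row to a line, values as JSON. apply_moves: Moves the arm, as the interface text tells. Its arguments: {"type":"object","properties":{"steps":{"type":"array"},"force":{"type":"number"}},"required":["steps"]}

```bash
mkdir -p pics; ls; python3 - <<'E'
from station import observe,get_image,find_in,arm
import cv2
print(observe()); print(arm, [a for a in dir(arm) if a[0]!='_'])
try: print(arm.grasp_offset)
except Exception as e: print(e)
for n in ["top","side"]:
    p=get_image(n); cv2.imwrite(f"pics/{n}0.png",p["color"])
    print(n,p["camera_matrix"].tolist(),p["T"].tolist())
    for q in ["logger","screen","screen_handle","drive","lever","lever_knob","tray","jar0","reagent","beaker","pipette","puck"]:
        r=find_in(p,q); print(q,[(round(d["p"],2),[round(v) for v in d["box"]]) for d in r][:6])
E
```

```text
pics
{'clock': 0.0, 'qpos': array([-1.46030623e+00,  3.78068378e-01,  7.96227162e-02,  1.27436887e+00,
        2.13294650e-05,  1.46050262e+00]), 'joint_velocities': array([-0.00033546,  0.00031214, -0.0005032 ,  0.00161525,  0.00075581,
        0.00053696]), 'joint_efforts': array([ 1.70752977e-03, -4.63602340e+01,  2.69876736e+01,  2.07520521e-02,
       -8.99394036e-05, -4.25656268e-06]), 'tool_pos': array([ 0.12586635, -0.56039522,  0.23035658]), 'ee_rot': array([-3.12046386e+00, -3.45880050e-01, -3.31716313e-05]), 'force': array([-0.7826832 , -0.1332305 ,  0.05424372]), 'ft_torque': array([-0.02999901, -0.02208298, -0.04504298]), 'grip_width': 0.08513905915063777}
<Robot object at 0x7f702458ba10> ['MotionError', 'grasp_offset']
0.0187
top [[495.3607206642647, 0.0, 282.1897554129991], [0.0, 495.3607206642647, 204.36607997644498], [0.0, 0.0, 1.0]] [[-0.011911107487768562, -0.9877071317158744, 0.1558613084636962, 0.3139423727823593], [-0.9999214342061767, 0.011156667861746631, -0.0057143833687788225, 0.018773927358258665], [0.0039052443556747327, -0.1559171277308022, -0.987762
[... 1159 characters left out ...]
0.0, 1.0]]
logger [(0.81, [207, 168, 103, 97])]
screen [(0.92, [209, 171, 97, 74])]
screen_handle [(0.93, [210, 170, 101, 72]), (0.48, [301, 220, 9, 14])]
drive [(0.75, [164, 271, 60, 49])]
lever [(0.7, [200, 281, 16, 15])]
lever_knob []
tray [(0.6, [303, 157, 37, 32])]
jar0 [(0.72, [260, 261, 13, 16]), (0.62, [299, 220, 11, 14]), (0.61, [306, 241, 17, 21]), (0.58, [265, 285, 17, 21]), (0.57, [277, 238, 8, 19]), (0.49, [294, 258, 13, 16])]
reagent [(0.96, [197, 347, 27, 37]), (0.66, [304, 156, 35, 34])]
beaker [(0.79, [358, 148, 20, 26]), (0.69, [297, 220, 12, 16]), (0.56, [302, 154, 40, 36]), (0.25, [209, 169, 102, 98])]
pipette [(0.69, [124, 293, 58, 52])]
puck [(0.59, [299, 157, 42, 34])]
```

```bash
python3 - <<'E'
import cv2
a=cv2.imread("pics/top0.png"); cv2.imwrite("pics/top0c.png",cv2.resize(a[130:300,90:490],None,fx=2,fy=2,interpolation=cv2.INTER_CUBIC))
a=cv2.imread("pics/side0.png"); cv2.imwrite("pics/side0c.png",cv2.resize(a[140:390,110:390],None,fx=2.4,fy=2.4,interpolation=cv2.INTER_CUBIC))
E
```

```text
(no output)
```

View pics/top0c.png

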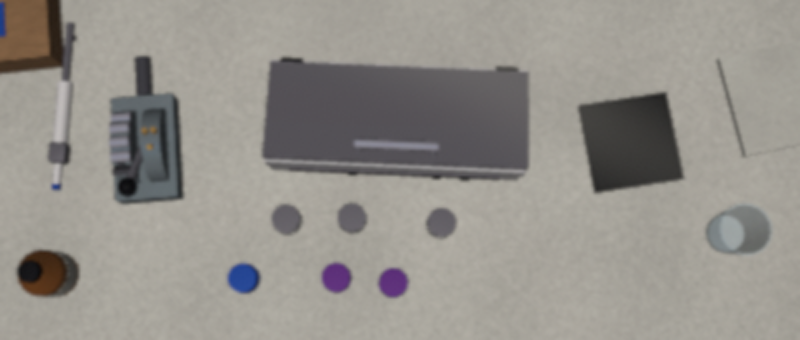

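View pics/side0c.png

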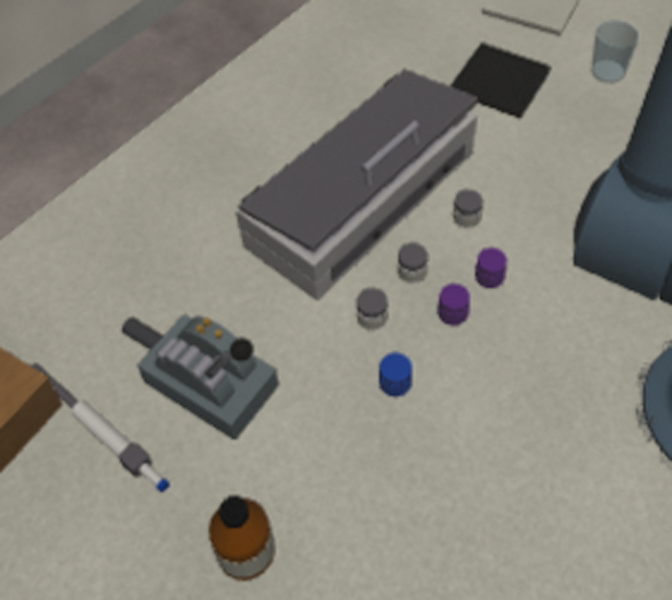

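```bash
cat > h.py <<'E'
import numpy as np, cv2
from station import observe,get_image,find_in,arm
from scipy.spatial.transform import Rotation as R
def proj(p,P):
    """world->pixel for a fixed cam dict"""
    T=p["T"];c=np.linalg.inv(T)@np.append(P,1); v=p["camera_matrix"]@c[:3]; return v[:2]/v[2]
def ray(p,uv,T=None):
    T=p["T"] if T is None else T
    d=np.linalg.inv(p["camera_matrix"])@np.array([uv[0],uv[1],1.0]); return T[:3,3],T[:3,:3]@d
def onz(p,uv,z,T=None):
    o,d=ray(p,uv,T); return o+d*(z-o[2])/d[2]
def tri(rays):
    A=np.zeros((3,3));b=np.zeros(3)
    for o,d in rays:
        d=d/np.linalg.norm(d);M=np.eye(3)-np.outer(d,d);A+=M;b+=M@o
    return np.linalg.solve(A,b)
def toolT(s=None):
    s=s or observe();T=np.eye(4);T[:3,:3]=R.from_rotvec(s["ee_rot"]).as_matrix();T[:3,3]=s["tool_pos"];return T
def wrist():
    T=toolT();p=get_image("wrist");p["T"]=T@p["tool_from_camera"];return p
def save(p,n,box=None,f=1):
    a=p["color"]
    if box: a=a[box[1]:box[3],box[0]:box[2]]
    cv2.imwrite("pics/"+n,cv2.resize(a,None,fx=f,fy=f,interpolation=cv2.INTER_CUBIC))
def delta(target,yaw=None):
    """shift in tool axes mm to reach target TCP; tool z-down, yaw of tool y axis (mod pi)"""
    T=toolT();d=T[:3,:3].T@(np.array(target)-T[:3,3])*1000
    y=T[:3,:3]@[0,1,0];cur=np.arctan2(y[1],y[0])
    out=[d.round(1).tolist(),"yaw_y",round(cur,3),"tilt",np.round(T[:3,2],3).tolist()]
    if yaw is not None:
        w=(yaw-cur+np.pi/2)%np.pi-np.pi/2; out+=["tool wz",round(-w,3)]
    return out
E
python3 - <<'E'
from h import *
t=get_image("top");s=get_image("side")
tp=lambda x,y:(x/2+90-.25,y/2+130-.25)
sp=lambda x,y:(x/2.4+110-.3,y/2.4+140-.3)
f=lambda v:np.round(v,4).tolist()
for n,a in {"jA":(287,219),"jB":(352,218),"jC":(441,223)}.items(): print(n,f(onz(t,tp(*a),.042)))
for n,a in {"jA":(372,298),"jB":(413,253),"jC":(468,199)}.items(): print(n,f(onz(s,sp(*a),.042)))
print("knob",f(onz(t,tp(127,186),.148)),f(onz(s,sp(241,349),.148)),f(tri([ray(t,tp(127,186)),ray(s,sp(241,349))])))
print("han",f(tri([ray(t,tp(355,143)),ray(s,sp(368,166))])),f(tri([ray(t,tp(438,148)),ray(s,sp(415,128))])))
for n,a,b in [("BL",(270,62),(242,211)),("BR",(529,72),(405,73)),("FL",(264,158),(318,243)),("FR",(527,168),(475,101))]:
  print(n,f(tri([ray(t,tp(*a)),ray(s,sp(*b))])))
for a in [(579,107),(666,93),(683,180),(595,193)]: print("tray",f(onz(t,tp(*a),.014)))
for a in [(111,97),(175,94),(182,197),(116,202)]: print("drive",f(onz(t,tp(*a),.045)))
E
```

```text
jA [0.4357, 0.1495, 0.042]
jB [0.4361, 0.0581, 0.042]
jC [0.4276, -0.0669, 0.042]
jA [0.4407, 0.1518, 0.042]
jB [0.44, 0.0599, 0.042]
jC [0.4324, -0.0659, 0.042]
knob [0.472, 0.3482, 0.148] [0.4738, 0.3502, 0.148] [0.4732, 0.3493, 0.1467]
han [0.5238, 0.0501, 0.155] [0.5209, -0.058, 0.1391]
BL [0.65, 0.1689, 0.0864]
BR [0.6342, -0.1912, 0.0846]
FL [0.5098, 0.1722, 0.1279]
FR [0.4968, -0.1789, 0.112]
tray [0.5971, -0.2738, 0.014]
tray [0.6166, -0.4022, 0.014]
tray [0.488, -0.4196, 0.014]
tray [0.4706, -0.2915, 0.014]
drive [0.6129, 0.4011, 0.045]
drive [0.6163, 0.3099, 0.045]
drive [0.4682, 0.2969, 0.045]
drive [0.4622, 0.3894, 0.045]
```

Call:
apply_moves([
  [85, 0, 0, -10, 0, 0, 0.14],
  [85, 45, -34, -7, 0, 0, 0],
  [85, 45, -34, -7, 0, 0, 0],
  [85, 45, -34, -7, 0, 0, 0],
  [85, 45, -34, -7, 0, 0, 0],
  [85, 45, -34, -7, 0, 0, 0],
  [85, 45, -34, -7, 0, 0, 0],
  [85, 45, -34, -7, 0, 0, 0],
  [85, 6, -57, 0, 0, 0, 0],
  [85, 6, -57, 0, 0, 0, 0],
  [85, 6, -57, 0, 0, 0, 0],
  [85, 6, -57, 0, 0, 0, 0],
  [85, 6, -57, 0, 0, 0, 0],
  [85, 6, -57, 0, 0, 0, 0],
  [85, 6, -57, 0, 0, 0, 0],
  [85, 6, -57, 0, 0, 0, 0],
  [85, 6, -57, 0, 0, 0, 0],
  [85, 6, -57, 0, 0, 0, 0],
  [85, 6, -57, 0, 0, 0, 0],
  [85, 0, 0, 0, 0, 0, 0],
], force=30)

```text
clock: 3.9
tool_pos: [0.444, 0.2092, 0.2997]
ee_rot: [-3.017, -0.373, 0.021]
force: [-0.5, -0.4, 0.2]
grip_width: 0.085
```

```bash
python3 - <<'E'
from h import *
print(observe()["clock"],delta([.473,.349,.28],np.pi/2+.08)); w=wrist(); save(w,"w1.png"); print(w["tool_from_camera"].round(3).tolist(),w["camera_matrix"].tolist())
for q in ["lever_knob","lever","drive"]: print(q,find_in(w,q)[:3])
E
```

```text
3.9 [[62.2, -125.9, 32.7], 'yaw_y', np.float64(-1.325), 'tilt', [-0.026, 0.099, -0.995], 'tool wz', np.float64(0.166)]
[[-0.001, -0.958, -0.286, 0.073], [1.0, -0.001, 0.001, 0.001], [-0.001, -0.286, 0.958, -0.141], [0.0, 0.0, 0.0, 1.0]] [[342.5823560610738, 0.0, 281.44858963483154], [0.0, 342.5823560610738, 210.14386846741448], [0.0, 0.0, 1.0]]
lever_knob [{'box': [135.9, 59.4, 55.7, 71.2], 'p': 0.75}, {'box': [135.2, 1.4, 120.5, 131.3], 'p': 0.15}]
lever [{'box': [133.3, 60.2, 60.1, 76.4], 'p': 0.57}]
drive [{'box': [136.6, 1.4, 120.3, 135.0], 'p': 0.73}]
```

View pics/w1.png

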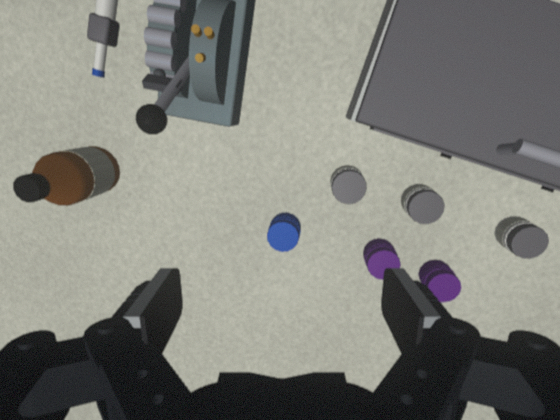

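Call:
apply_moves([
  [85, 0, 0, 0, 0, 0, 0],
  [85, 0, 0, 0, 0, 0, 0],
])

```text
clock: 4.35
tool_pos: [0.4437, 0.2078, 0.2996]
ee_rot: [-3.017, -0.369, 0.022]
force: [0.4, -0.7, -0.2]
grip_width: 0.0851
```

```bash
cat >> h.py <<'E'
def rotfix(yaw):
    """rotvec in tool axes to make tool point down with y axis yaw (mod pi)"""
    T=toolT();y=T[:3,:3]@[0,1,0];cur=np.arctan2(y[1],y[0])
    y1=cur+((yaw-cur+np.pi/2)%np.pi-np.pi/2)
    Y=np.array([np.cos(y1),np.sin(y1),0]);Z=np.array([0,0,-1.]);X=np.cross(Y,Z)
    G=np.column_stack([X,Y,Z]);return R.from_matrix(T[:3,:3].T@G).as_rotvec().round(3).tolist(),G
def plan(target,yaw):
    """rotation first, then shift (in the final tool axes, mm)"""
    r,G=rotfix(yaw);T=toolT()
    print("t",round(observe()["clock"],2),"rot",r,"shift",(G.T@(np.array(target)-T[:3,3])*1000).round(1).tolist(),"pos",T[:3,3].round(4).tolist(),"q",observe()["qpos"].round(2).tolist())
E
python3 - <<'E'
from h import *
plan([.473,.349,.28],np.pi/2+.08); w=wrist()
r=find_in(w,"lever_knob")[0]["box"];print(r);save(w,"w2.png",(100,0,300,200),3)
E
```

```text
t 4.35 rot [-0.102, 0.01, 0.163] shift [40.5, -138.4, 19.6] pos [0.4437, 0.2078, 0.2996] q [0.24, 0.18, -0.01, 1.38, 0.1, 3.14]
[134.9, 58.0, 53.1, 73.3]
```

View pics/w2.png

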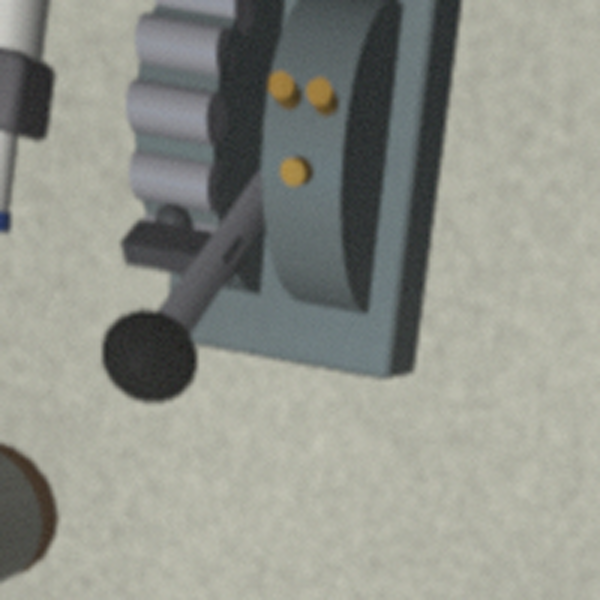

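Call:
apply_moves([
  [85, 0, 0, 0, 0, 0, -0.187],
  [85, 0, 0, 0, -0.1, 0.02, 0],
  [85, 0, 0, 0, 0, 0, -0.187],
  [85, 0, 0, 0, 0, 0, -0.187],
  [85, 0, 0, 0, 0, 0, -0.187],
  [85, 0, 0, 0, 0, 0, -0.187],
  [85, 0, 0, 0, 0, 0, -0.187],
  [85, 0, 0, 0, 0, 0, -0.187],
  [85, 0, 0, 0, 0, 0, -0.187],
  [85, 0, 0, 0, 0, 0, -0.187],
  [85, 0, 0, 0, 0, 0, -0.187],
  [85, 0, 0, 0, 0, 0, -0.187],
  [85, 0, 0, 0, 0, 0, -0.187],
  [85, 0, 0, 0, 0, 0, -0.187],
  [85, 0, 0, 0, 0, 0, -0.187],
  [85, 0, 0, 0, 0, 0, -0.187],
  [85, 0, 0, 0, 0, 0, -0.187],
  [85, 0, 0, 0, 0, 0, 0],
])

```text
clock: 6.7
tool_pos: [0.4437, 0.2082, 0.2996]
ee_rot: [-0.141, 3.104, 0.024]
force: [-0.5, -0.7, 0.4]
grip_width: 0.0847
```

```bash
python3 - <<'E'
from h import *
plan([.473,.349,.25],np.pi/2+.08)
E
```

```text
t 6.7 rot [0.014, 0.034, 0.011] shift [-40.4, 138.0, 49.6] pos [0.4437, 0.2082, 0.2996] q [0.31, 0.16, -0.04, 1.34, 0.01, 0.21]
```

Call:
apply_moves([
  [85, 0, 0, 0, 0.014, 0.034, 0.011],
  [85, -14, 46, 4, 0, 0, 0],
  [85, -13, 46, 4, 0, 0, 0],
  [85, -13, 46, 4, 0, 0, 0],
  [85, 0, 0, 0, 0, 0, 0],
])

```text
clock: 7.32
tool_pos: [0.4722, 0.3515, 0.2859]
ee_rot: [0.129, -3.138, 0.001]
force: [-1.7, -0.1, 0.2]
grip_width: 0.085
```

```bash
python3 - <<'E'
from h import *
plan([.473,.349,.148],np.pi/2+.08)
w=wrist();save(w,"w3.png")
f=lambda v:np.round(v,4).tolist()
for r in find_in(w,"lever_knob")[:2]:
  b=r["box"];print(r);print(f(onz(w,(b[0]+b[2]/2,b[1]+b[3]/2),.148)))
E
```

```text
t 7.33 rot [-0.0, -0.001, 0.002] shift [-0.6, -2.6, 137.9] pos [0.4722, 0.3515, 0.2859] q [0.53, 0.4, 0.26, 1.43, 0.0, 0.45]
{'box': [264.1, 187.3, 45.5, 50.5], 'p': 0.76}
[0.4846, 0.3561, 0.148]
```

View pics/w3.png

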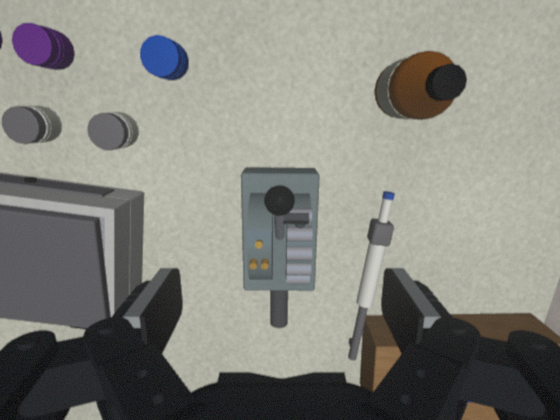

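```bash
python3 - <<'E'
from h import *
w=wrist()
f=lambda v:np.round(v,4).tolist()
k=onz(w,(279.5,200.5),.148);print(f(k))
g=w["color"].mean(2);m=(g<45).astype(np.uint8);m[270:]=0;m[:,:240]=0;m[:,320:]=0
m=cv2.morphologyEx(m,cv2.MORPH_OPEN,np.ones((15,15),np.uint8));ys,xs=np.nonzero(m);print(xs.mean(),ys.mean(),xs.min(),xs.max(),ys.min(),ys.max())
for a in [(242,290),(318,290),(318,178),(243,178)]: print(f(onz(w,a,.045)))
k=onz(w,(xs.mean(),ys.mean()),.148);print(f(k))
plan([k[0],k[1],.148-.0187],np.pi/2+.08)
E
```

```text
[0.4748, 0.3464, 0.148]<stdin>:6: RuntimeWarning: Mean of empty slice.
  ret = ret.dtype.type(ret / rcount)
Traceback (most recent call last):
ValueError: zero-size array to reduction operation minimum which has no identity
```

Call:
apply_moves([
  [85, -2, -5, 50, 0, 0, 0],
  [85, 0, 0, 50, 0, 0, 0],
  [85, 0, 0, 40, 0, 0, 0],
  [85, 0, 0, 22, 0, 0, 0],
  [85, 0, 0, 0, 0, 0, 0],
  [15, 0, 0, 0, 0, 0, 0],
  [15, 0, 0, 0, 0, 0, 0],
  [15, 0, 0, 0, 0, 0, 0],
  [15, 0, 0, 0, 0, 0, 0],
  [15, 0, 0, 0, 0, 0, 0],
], force=35)

```text
clock: 8.72
tool_pos: [0.4753, 0.3495, 0.1278]
ee_rot: [-0.132, 3.136, 0.017]
force: [-3.2, 12.7, 3.5]
grip_width: 0.0239
```

```bash
python3 - <<'E'
from h import *
plan([.474,.347,.148-.0187],np.pi/2+.08)
w=wrist();save(w,"w4.png")
p=get_image("side");save(p,"s4.png",(110,200,310,380),3)
E
```

```text
t 8.72 rot [0.011, 0.003, 0.004] shift [1.5, -2.4, -1.5] pos [0.4753, 0.3495, 0.1278] q [0.52, 0.45, -0.08, 1.03, 0.01, 0.44]
```

View pics/w4.png

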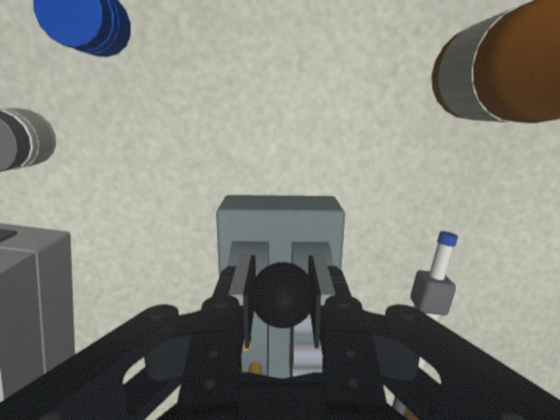

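View pics/s4.png

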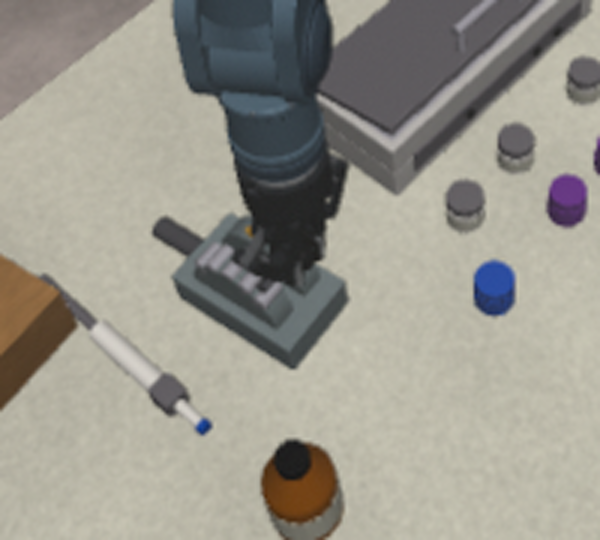

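Call:
apply_moves([
  [15, -11, 1.5, -6.5, 0, 0, 0],
  [15, -11, 1, -5.4, 0, 0, 0],
  [15, -12, 0, -4.3, 0, 0, 0],
  [15, -13, 0, -3, 0, 0, 0],
  [15, 0, 0, 0, 0, 0, 0],
  [15, 0, 0, 0, 0, 0, 0],
])

```text
clock: 9.57
tool_pos: [0.5239, 0.3531, 0.1464]
ee_rot: [-0.129, 3.133, 0.008]
force: [4.2, 5.1, -0.6]
grip_width: 0.0237
```

```bash
python3 - <<'E'
from h import *
plan([.474,.347,.148-.0187],np.pi/2+.08)
w=wrist();save(w,"w5.png")
E
```

```text
t 9.57 rot [0.005, 0.006, 0.002] shift [50.2, -2.1, 17.1] pos [0.5239, 0.3531, 0.1464] q [0.49, 0.52, 0.08, 1.13, 0.0, 0.41]
```

View pics/w5.png

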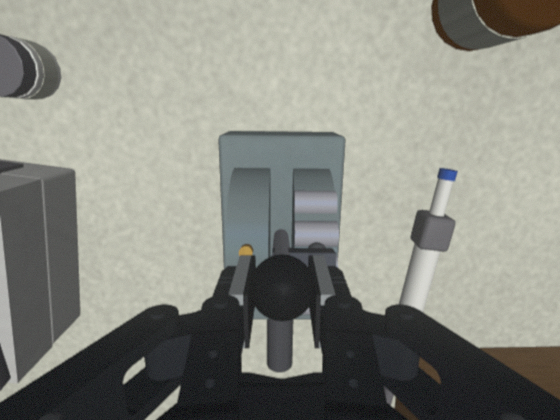

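Call:
apply_moves([
  [60, 0, 0, 0, 0, 0, 0],
  [60, 0, 0, 0, 0, 0, 0],
  [60, 0, 0, 0, 0, 0, 0],
  [60, 0, 0, -20, 0, 0, 0],
  [60, 0, 0, -50, 0, 0, 0],
  [60, 0, 0, -40, 0, 0, 0],
])

```text
clock: 10.38
tool_pos: [0.5212, 0.3504, 0.2564]
ee_rot: [-0.128, 3.138, -0.0]
force: [-0.4, 0.2, 0.0]
grip_width: 0.0598
```

```bash
python3 - <<'E'
from h import *
plan([.52,-.004,.25],-.035)
w=wrist();save(w,"w6.png",(140,100,420,400),2)
E
```

```text
t 10.38 rot [-0.001, 0.0, -1.454] shift [354.2, -11.2, 6.4] pos [0.5212, 0.3504, 0.2564] q [0.49, 0.49, 0.32, 1.4, -0.0, 0.41]
```

View pics/w6.png

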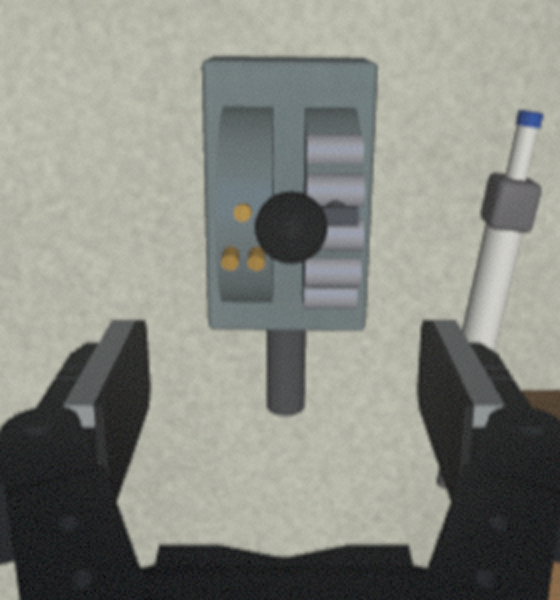

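Call:
apply_moves([
  [60, 4, -50, -3, 0, 0, 0],
  [60, 4, -50, 0, 0, 0, 0],
  [60, 4, -50, 0, 0, 0, 0],
  [60, 4, -50, 0, 0, 0, 0],
  [60, 4, -50, 0, 0, 0, 0],
  [60, 4, -51, 0, 0, 0, 0],
  [60, 5, -52, 0, 0, 0, 0],
  [60, 0, 0, 0, 0, 0, -0.182],
  [60, 0, 0, 0, 0, 0, -0.182],
  [60, 0, 0, 0, 0, 0, -0.182],
  [60, 0, 0, 0, 0, 0, -0.182],
  [60, 0, 0, 0, 0, 0, -0.182],
  [60, 0, 0, 0, 0, 0, -0.182],
  [60, 0, 0, 0, 0, 0, -0.181],
  [60, 0, 0, 0, 0, 0, -0.181],
  [60, 0, 0, 0, 0, 0, 0],
])

```text
clock: 12.42
tool_pos: [0.521, -0.0036, 0.2576]
ee_rot: [2.18, -2.262, 0.0]
force: [-0.2, 0.3, -0.4]
grip_width: 0.0601
```

```bash
python3 - <<'E'
from h import *
plan([.52,-.004,.25],-.035)
w=wrist();save(w,"w7.png")
p=get_image("side");save(p,"s7.png",(200,140,340,280),4)
E
```

```text
t 12.43 rot [-0.0, -0.0, -0.002] shift [0.4, 1.0, 7.6] pos [0.521, -0.0036, 0.2576] q [-0.13, 0.26, -0.01, 1.3, -0.0, -1.66]
```

View pics/w7.png

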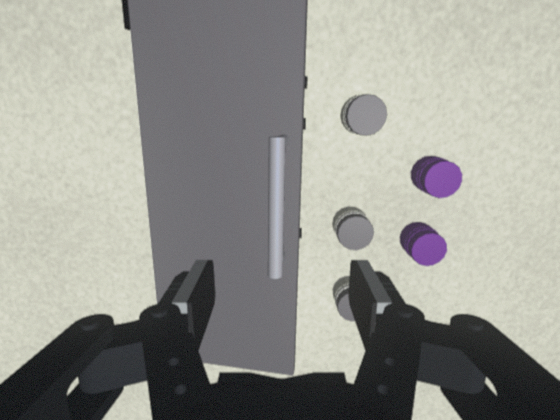

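View pics/s7.png

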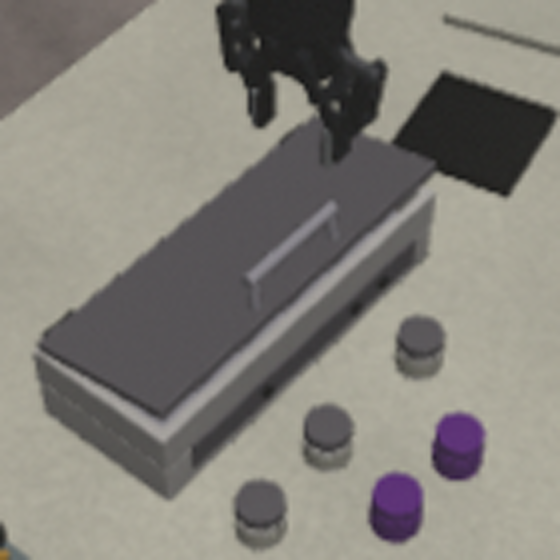

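```bash
python3 - <<'E'
from h import *
w=wrist();s=get_image("side");t=get_image("top")
sp=lambda x,y:(x/4+200-.4,y/4+140-.4)
f=lambda v:np.round(v,4).tolist()
tp=lambda x,y:(x/2+90-.25,y/2+130-.25)
for a,b,c in [((277,137),(334,207),(438,148)),((276,277),(251,277),(355,143))]:
  print(f(tri([ray(w,a),ray(s,sp(*b))])),f(tri([ray(w,a),ray(t,tp(*c))])),f(tri([ray(w,a),ray(s,sp(*b)),ray(t,tp(*c))])),[f(onz(w,a,z)) for z in (.14,.15,.16)])
# hinge edge / front edge of panel
print([f(onz(w,a,.1)) for a in [(131,10),(156,290)]])
E
```

```text
[0.5221, -0.0576, 0.1473] [0.5214, -0.0578, 0.1335] [0.5206, -0.0579, 0.1473] [[0.5227, -0.0568, 0.14], [0.5226, -0.0576, 0.15], [0.5224, -0.0584, 0.16]]
[0.5269, 0.0504, 0.1537] [0.5263, 0.0508, 0.1528] [0.5261, 0.0504, 0.1537] [[0.5284, 0.0581, 0.14], [0.5281, 0.0529, 0.15], [0.5277, 0.0476, 0.16]]
[[0.6325, -0.1547, 0.1], [0.6479, 0.0885, 0.1]]
```

Call:
apply_moves([
  [50, 0, -4, 40, 0, 0, 0],
  [50, 0, 0, 40, 0, 0, 0],
  [50, 0, 0, 28, 0, 0, 0],
  [50, 0, 0, 11, 0, 0, 0],
  [5, 0, 0, 0, 0, 0, 0],
  [5, 0, 0, 0, 0, 0, 0],
  [5, 0, 0, 0, 0, 0, 0],
  [5, 0, 0, 0, 0, 0, 0],
  [5, 0, 0, 0, 0, 0, 0],
], force=40)

```text
clock: 13.8
tool_pos: [0.5253, -0.0038, 0.1397]
ee_rot: [-2.182, 2.26, -0.001]
force: [-4.4, -0.0, 6.1]
grip_width: 0.0099
```

```bash
python3 - <<'E'
from h import *
plan([.525,-.003,.139],-.035)
w=wrist();save(w,"w8.png")
p=get_image("side");save(p,"s8.png",(200,140,340,280),4)
E
```

```text
t 13.8 rot [-0.001, -0.0, -0.0] shift [-0.8, 0.3, 0.7] pos [0.5253, -0.0038, 0.1397] q [-0.13, 0.32, -0.24, 1.01, -0.0, -1.66]
```

View pics/w8.png

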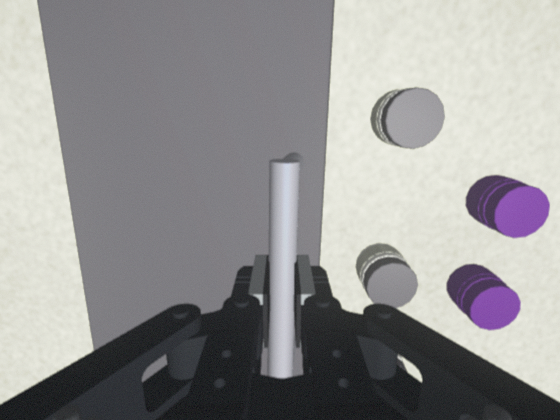

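View pics/s8.png

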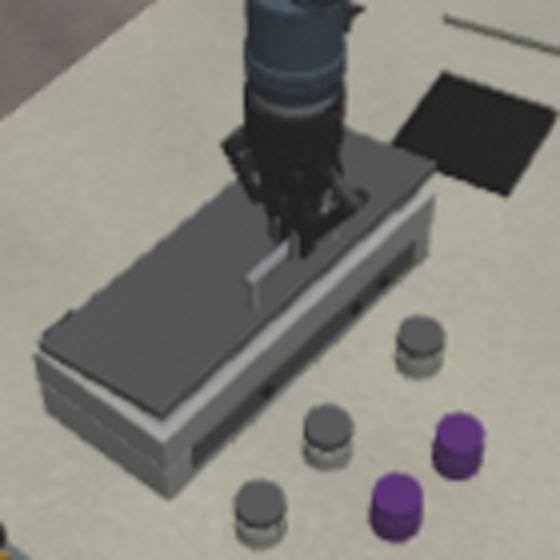

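Call:
apply_moves([
  [5, 0, -8.2, -13.3, 0, 0, 0],
  [5, 0, -9.7, -12.2, 0, 0, 0],
  [5, 0, -11.1, -11, 0, 0, 0],
  [5, 0, -12.3, -9.7, 0, 0, 0],
  [5, 0, -13.3, -8.2, 0, 0, 0],
  [5, 0, -14.1, -6.6, 0, 0, 0],
  [5, 0, 0, 0, 0, 0, 0],
])

```text
clock: 14.78
tool_pos: [0.5904, -0.0073, 0.2031]
ee_rot: [2.177, -2.257, -0.001]
force: [-18.5, -2.0, 23.8]
grip_width: 0.0101
```

```bash
python3 - <<'E'
from h import *
plan([.525,-.003,.139],-.035)
w=wrist();save(w,"w9.png")
p=get_image("side");save(p,"s9.png",(200,120,340,260),4)
E
```

```text
t 14.78 rot [0.004, -0.003, -0.001] shift [-2.0, 65.5, 64.1] pos [0.5904, -0.0073, 0.2031] q [-0.12, 0.42, 0.07, 1.23, -0.0, -1.65]
```

View pics/s9.png

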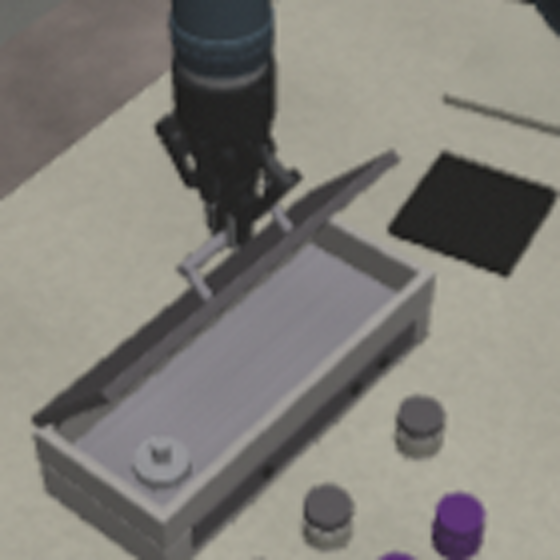

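View pics/w9.png

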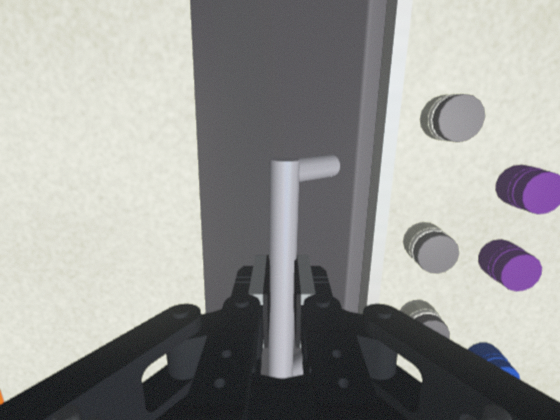

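Call:
apply_moves([
  [5, 0, -12.8, -9, 0, 0, 0],
  [5, 0, -16.2, -4, 0, 0, 0],
  [5, 0, -16.6, -1.9, 0, 0, 0],
  [5, 0, -16.6, 0.1, 0, 0, 0],
  [5, 0, -16.5, 2.2, 0, 0, 0],
  [5, 0, -16.1, 4.2, 0, 0, 0],
  [5, 0, 0, 0, 0, 0, 0],
])

```text
clock: 15.75
tool_pos: [0.6906, -0.0122, 0.2091]
ee_rot: [2.179, -2.261, 0.009]
force: [0.6, -6.2, 1.1]
grip_width: 0.0097
```

```bash
python3 - <<'E'
from h import *
plan([.6886,-.003,.2091],-.035)
w=wrist();save(w,"w10.png")
p=get_image("side");save(p,"s10.png",(180,90,340,250),3.5)
E
```

```text
t 15.75 rot [-0.004, -0.005, -0.002] shift [-9.1, 2.3, -0.0] pos [0.6906, -0.0122, 0.2091] q [-0.11, 0.64, 0.44, 1.37, -0.0, -1.64]
```

View pics/s10.png

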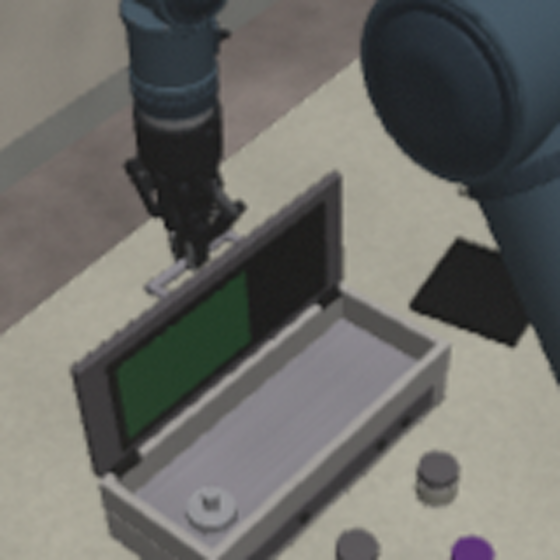

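View pics/w10.png

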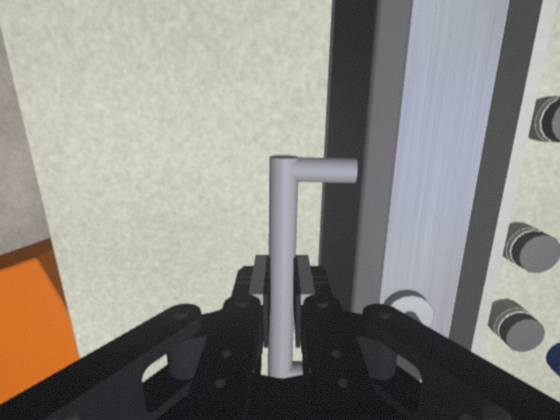

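Call:
apply_moves([
  [20, 0, 0, 0, 0, 0, 0],
  [20, 0, 0, 0, 0, 0, 0],
  [20, 0, 0, 0, 0, 0, 0],
  [20, 0, 0, -20, 0, 0, 0],
  [20, 0, 0, -40, 0, 0, 0],
  [20, 0, 0, -20, 0, 0, 0],
  [20, 0, 0, 0, 0, 0, 0],
])

```text
clock: 16.73
tool_pos: [0.6898, -0.0093, 0.2903]
ee_rot: [-2.18, 2.257, -0.006]
force: [1.5, 1.1, 0.2]
grip_width: 0.0197
```

```bash
python3 - <<'E'
from h import *
plan([.6886,-.003,.2091],-.035)
w=wrist();save(w,"w11.png")
p=get_image("side");save(p,"s11.png",(180,90,340,250),3.5)
p=get_image("top");save(p,"t11.png",(200,110,380,240),4)
E
```

```text
t 16.73 rot [-0.005, -0.0, 0.0] shift [-6.2, 1.4, 81.2] pos [0.6898, -0.0093, 0.2903] q [-0.11, 0.66, 0.69, 1.6, 0.0, -1.64]
```

View pics/s11.png

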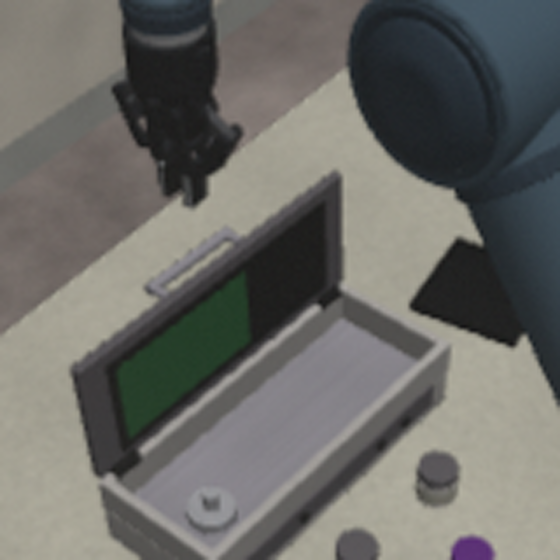

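View pics/t11.png

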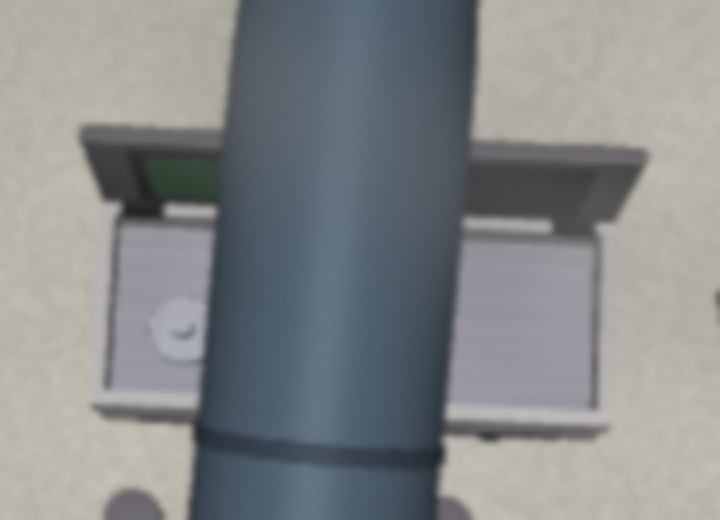

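View pics/w11.png

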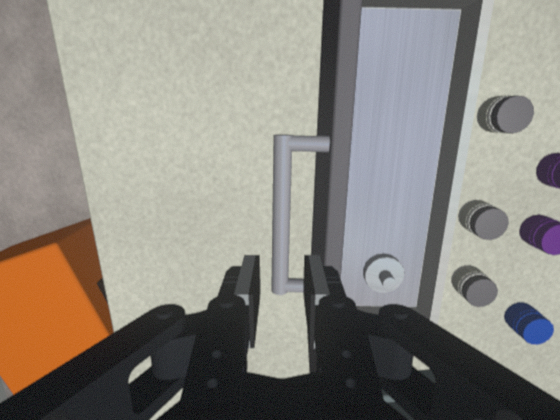

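```bash
python3 - <<'E'
from h import *
s=get_image("side");t=get_image("top")
sp=lambda x,y:(x/3.5+180-.36,y/3.5+90-.36)
tp=lambda x,y:(x/4+200-.4,y/4+110-.4)
f=lambda v:np.round(v,4).tolist()
print("topL",f(tri([ray(t,tp(84,140)),ray(s,sp(75,372))])),"topR",f(tri([ray(t,tp(648,153)),ray(s,sp(340,173))])))
for n,a in [("FL",(97,404)),("FR",(607,426)),("inFR",(594,407)),("inFL",(106,389))]: print(n,f(onz(t,tp(*a),.085)))
for n,a in [("inBL",(119,222)),("inBR",(600,237))]: print(n,f(onz(t,tp(*a),.085)))
print("puck top",f(onz(t,tp(184,329),.079)),f(onz(s,sp(211,496),.079)))
E
```

```text
topL [0.6621, 0.1671, 0.2236] topR [0.6457, -0.1902, 0.2243]
FL [0.5111, 0.1715, 0.085]
FR [0.4919, -0.1786, 0.085]
inFR [0.5052, -0.1701, 0.085]
inFL [0.5215, 0.1654, 0.085]
inBL [0.6392, 0.157, 0.085]
inBR [0.6248, -0.1782, 0.085]
puck top [0.5639, 0.1121, 0.079] [0.5661, 0.1189, 0.079]
```

```bash
python3 - <<'E'
from h import *
w=wrist();s=get_image("side")
sp=lambda x,y:(x/3.5+180-.36,y/3.5+90-.36)
f=lambda v:np.round(v,4).tolist()
a=tri([ray(w,(283,137)),ray(s,sp(236,236))]);b=tri([ray(w,(280,292)),ray(s,sp(150,290))])
print(f(a),f(b),f((a+b)/2))
for z in (.205,.214,.22): print(f((onz(w,(283,137),z)+onz(w,(280,292),z))/2),np.linalg.norm(onz(w,(283,137),z)-onz(w,(280,292),z)))
m=(a+b)/2; d=(m-np.array([.641,-.010,.086])); print(np.arctan2(d[2],-d[0])-np.arctan2(42,128))
plan([.567,.115,.20],-.046)
E
```

```text
[0.683, -0.067, 0.2071] [0.6916, 0.0425, 0.2118] [0.6873, -0.0123, 0.2095]
[0.6882, -0.0096, 0.205] 0.11116547768107024
[0.6881, -0.0125, 0.214] 0.10667902898454973
[0.688, -0.0145, 0.22] 0.10368806318686938
1.6124195980441756
t 17.07 rot [0.002, 0.0, 0.011] shift [-118.7, 126.8, 87.1] pos [0.6882, -0.0094, 0.2871] q [-0.11, 0.66, 0.68, 1.6, -0.0, -1.64]
```

Call:
apply_moves([
  [40, 0, 0, 0, 0, 0, 0.011],
  [40, -40, 42, 0, 0, 0, 0],
  [40, -40, 42, 0, 0, 0, 0],
  [40, -39, 43, 0, 0, 0, 0],
  [40, 0, 0, 50, 0, 0, 0],
  [40, 0, 0, 37, 0, 0, 0],
  [40, 0, 0, 0, 0, 0, 0],
])

```text
clock: 17.95
tool_pos: [0.5644, 0.1152, 0.1983]
ee_rot: [2.166, -2.268, -0.006]
force: [0.4, -0.0, 0.8]
grip_width: 0.0401
```

```bash
python3 - <<'E'
from h import *
plan([.567,.115,.20],-.046)
w=wrist();save(w,"w12.png");print([(r["p"],r["box"]) for r in find_in(w,"puck")[:2]])
E
```

```text
t 17.95 rot [0.007, -0.001, 0.0] shift [0.0, -2.6, -1.7] pos [0.5644, 0.1152, 0.1983] q [0.09, 0.4, 0.02, 1.2, -0.0, -1.43]
[(0.92, [245.9, 169.4, 53.6, 54.3]), (0.45, [238.7, 343.1, 103.5, 32.6])]
```

View pics/w12.png

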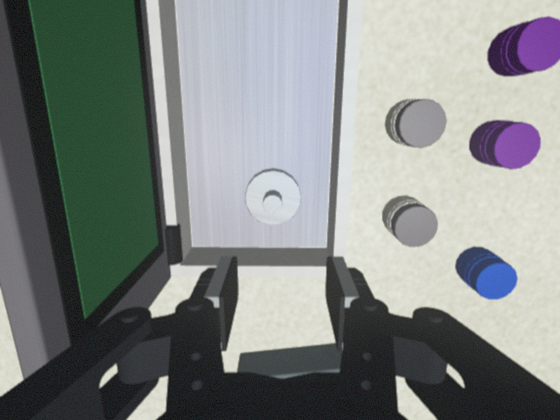

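```bash
python3 - <<'E'
from h import *
w=wrist()
a=onz(w,(272.5,196.5),.059);b=onz(w,(272,200.5),.079);print(a,b)
c=(a+b)/2
plan([c[0],c[1],.062],-.046)
for n,u in [("j1",(423,121)),("j2",(418,225))]: print(n,onz(w,u,.042).round(4))
E
```

```text
[0.5756532  0.11372321 0.059     ] [0.57543491 0.11194282 0.079     ]
t 18.1 rot [-0.003, 0.0, -0.0] shift [2.0, -7.1, 141.1] pos [0.5685, 0.1152, 0.2031] q [0.09, 0.39, 0.03, 1.21, -0.0, -1.43]
j1 [0.4446 0.0578 0.042 ]
j2 [0.4427 0.1516 0.042 ]
```

```bash
python3 - <<'E'
from h import *
w=wrist();save(w,"w13.png",(230,140,320,230),5);b=find_in(w,"puck")[0]["box"];print(b)
plan([0.5755,.113,.062],-.046)
E
```

```text
[251.8, 167.3, 54.8, 53.0]
t 18.2 rot [-0.004, 0.0, -0.0] shift [1.9, -6.6, 141.4] pos [0.569, 0.1152, 0.2034] q [0.09, 0.39, 0.03, 1.21, -0.0, -1.43]
```

View pics/w13.png

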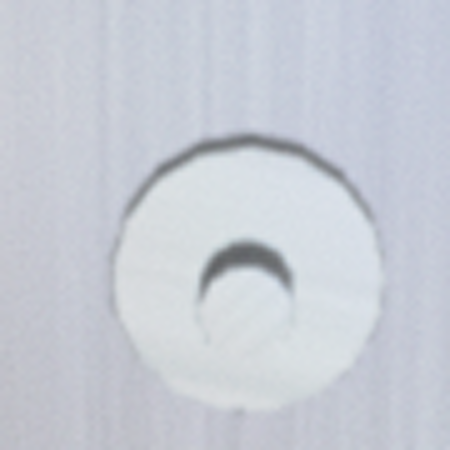

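```bash
python3 - <<'E'
from h import *
w=wrist()
a=onz(w,(279.4,196),.059);b=onz(w,(279,201.6),.079);print(a,b)
c=(a+b)/2
plan([c[0],c[1],.063],-.046)
E
```

```text
[0.57168474 0.11391796 0.059     ] [0.57178139 0.11348844 0.079     ]
t 18.25 rot [-0.004, 0.0, -0.0] shift [1.4, -2.9, 140.2] pos [0.5689, 0.1152, 0.2032] q [0.09, 0.39, 0.03, 1.21, -0.0, -1.43]
```

Call:
apply_moves([
  [40, 1, -3, 40, 0, 0, 0],
  [40, 0, 0, 45, 0, 0, 0],
  [40, 0, 0, 35, 0, 0, 0],
  [40, 0, 0, 18, 0, 0, 0],
  [40, 0, 0, 0, 0, 0, 0],
  [40, 0, 0, 0, 0, 0, 0],
])

```text
clock: 19.0
tool_pos: [0.5718, 0.1142, 0.0648]
ee_rot: [-2.168, 2.27, -0.003]
force: [0.1, 0.1, 0.6]
grip_width: 0.0397
```

```bash
python3 - <<'E'
from h import *
plan([.5717,.1137,.063],-.046);print(observe()["force"])
w=wrist();save(w,"w14.png")
E
```

```text
t 19.0 rot [-0.003, 0.0, -0.0] shift [0.5, 0.1, 1.8] pos [0.5718, 0.1142, 0.0648] q [0.09, 0.49, -0.19, 0.89, -0.0, -1.44]
[0.12360787 0.10006885 0.55171915]
```

View pics/w14.png

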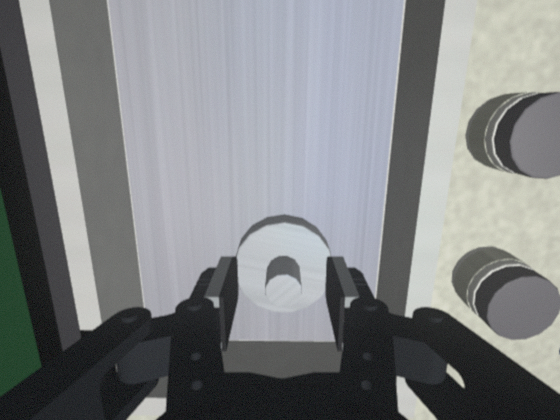

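Centred on the grip. Lower 2 mm and close.

Call:
apply_moves([
  [40, 0, 0, 2, 0, 0, 0],
  [8, 0, 0, 0, 0, 0, 0],
  [8, 0, 0, 0, 0, 0, 0],
  [8, 0, 0, 0, 0, 0, 0],
  [8, 0, 0, 0, 0, 0, 0],
  [8, 0, 0, 0, 0, 0, 0],
  [8, 0, 0, -30, 0, 0, 0],
  [8, 0, 0, -50, 0, 0, 0],
  [8, 0, 0, -40, 0, 0, 0],
  [8, 0, 0, 0, 0, 0, 0],
  [8, 0, 0, 0, 0, 0, 0],
], force=40)

```text
clock: 20.42
tool_pos: [0.5696, 0.1141, 0.1798]
ee_rot: [2.169, -2.271, -0.001]
force: [0.1, -0.1, -2.3]
grip_width: 0.0142
```

```bash
python3 - <<'E'
from h import *
plan([.543,-.347,.16],-.046);print(observe()["force"])
w=wrist();save(w,"w15.png")
t=get_image("top");save(t,"t15.png",(200,110,480,290),2.5)
E
```

```text
t 20.43 rot [0.002, -0.0, 0.0] shift [461.8, 5.3, 19.8] pos [0.5696, 0.1141, 0.1798] q [0.09, 0.41, -0.01, 1.16, -0.0, -1.44]
[ 0.14281596 -0.09110617 -2.28239693]
```

View pics/w15.png

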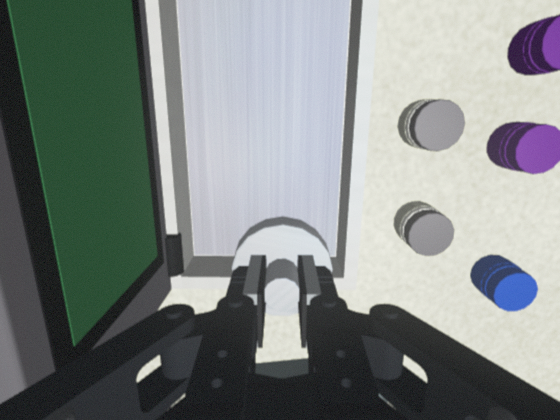

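View pics/t15.png

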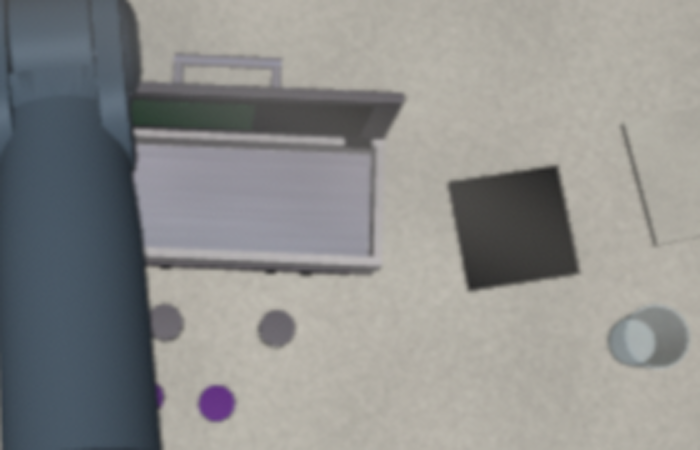

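Call:
apply_moves([
  [8, 51, 1, 0, 0, 0, 0],
  [8, 51, 1, 0, 0, 0, 0],
  [8, 51, 1, 0, 0, 0, 0],
  [8, 51, 1, 0, 0, 0, 0],
  [8, 51, 1, 0, 0, 0, 0],
  [8, 51, 0, 0, 0, 0, 0],
  [8, 51, 0, 0, 0, 0, 0],
  [8, 51, 0, 0, 0, 0, 0],
  [8, 54, 0, 0, 0, 0, 0],
  [8, 0, 0, 0, 0, 0, 0],
  [8, 0, 0, 0, 0, 0, 0],
])

```text
clock: 21.9
tool_pos: [0.5432, -0.3464, 0.1795]
ee_rot: [-2.169, 2.272, 0.005]
force: [1.0, 0.1, -2.3]
grip_width: 0.0145
```

```bash
python3 - <<'E'
from h import *
plan([.543,-.347,.027],-.046);print(observe()["force"])
w=wrist();save(w,"w16.png")
E
```

```text
t 21.9 rot [0.002, 0.002, -0.0] shift [0.6, 0.2, 152.5] pos [0.5432, -0.3464, 0.1795] q [-0.67, 0.54, 0.2, 1.24, 0.0, -2.19]
[ 1.01363337  0.13057351 -2.26168038]
```

View pics/w16.png

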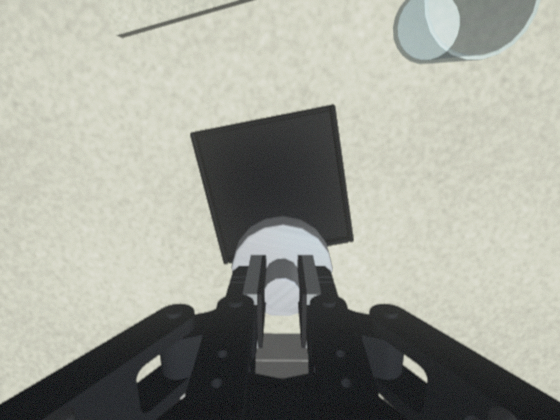

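```bash
python3 - <<'E'
from h import *
w=wrist()
c=np.mean([onz(w,u,.014) for u in [(192,133),(334,105),(353,240),(225,263)]],0);print(c)
plan([c[0],c[1],.024],-.046)
E
```

```text
[ 0.54843799 -0.34797093  0.014     ]
t 22.0 rot [0.001, 0.001, 0.001] shift [2.2, -4.7, 156.4] pos [0.5438, -0.3456, 0.1804] q [-0.66, 0.54, 0.2, 1.24, 0.0, -2.19]
```

Call:
apply_moves([
  [8, 2, -3, 50, 0, 0, 0],
  [8, 0, 0, 50, 0, 0, 0],
  [8, 0, 0, 35, 0, 0, 0],
  [8, 0, 0, 10, 0, 0, 0],
  [8, 0, 0, 5, 0, 0, 0],
  [8, 0, 0, 4, 0, 0, 0],
  [8, 0, 0, 0, 0, 0, 0],
  [8, 0, 0, 0, 0, 0, 0],
])

```text
clock: 23.0
tool_pos: [0.5477, -0.3498, 0.0283]
ee_rot: [-2.169, 2.272, -0.003]
force: [0.6, -0.1, -1.1]
grip_width: 0.0143
```

Call:
apply_moves([
  [8, 0, 0, 2, 0, 0, 0],
  [8, 0, 0, 2, 0, 0, 0],
  [8, 0, 0, 0, 0, 0, 0],
])

```text
clock: 23.38
tool_pos: [0.5468, -0.3491, 0.0229]
ee_rot: [-2.17, 2.272, 0.0]
force: [-0.2, -0.4, -1.6]
grip_width: 0.0137
```

Call:
apply_moves([
  [8, 0, 0, 1, 0, 0, 0],
  [8, 0, 0, 0, 0, 0, 0],
  [8, 0, 0, 0, 0, 0, 0],
])

```text
clock: 23.75
tool_pos: [0.5471, -0.3493, 0.0223]
ee_rot: [-2.17, 2.272, -0.001]
force: [-0.2, 0.3, -0.9]
grip_width: 0.0139
```

Call:
apply_moves([
  [8, 0, 0, 0.5, 0, 0, 0],
  [32, 0, 0, 0, 0, 0, 0],
  [32, 0, 0, 0, 0, 0, 0],
  [32, 0, 0, 0, 0, 0, 0],
  [32, 0, 0, -15, 0, 0, 0],
  [32, 0, 0, -45, 0, 0, 0],
  [32, 0, 0, -60, 0, 0, 0],
  [32, 0, 0, -40, 0, 0, 0],
  [55, 0, 0, 0, 0, 0, 0],
  [55, 0, 0, 0, 0, 0, 0],
])

```text
clock: 25.0
tool_pos: [0.547, -0.3493, 0.1821]
ee_rot: [-2.17, 2.272, -0.001]
force: [0.4, 0.8, -1.3]
grip_width: 0.0548
```

```bash
python3 - <<'E'
from h import *
plan([.43,-.066,.2],-.046);print(observe()["force"])
w=wrist();save(w,"w17.png")
t=get_image("top");save(t,"t17.png",(90,130,490,300),2)
s=get_image("side");save(s,"s17.png",(110,120,390,330),2.5)
f=lambda v:np.round(v,4).tolist()
for c,n in((t,"t"),(s,"s")):
  for r in find_in(c,"jar0"):
    b=r["box"];print(n,round(r["p"],2),b,f(onz(c,(b[0]+b[2]/2,b[1]+b[3]/2),.021)))
E
```

```text
t 25.0 rot [-0.001, -0.0, 0.0] shift [-277.6, 129.9, -17.9] pos [0.547, -0.3493, 0.1821] q [-0.67, 0.55, 0.22, 1.24, 0.0, -2.19]
[ 0.35462659  0.76500636 -1.33542124]
t 0.75 [207.5, 265.5, 12.1, 8.9] [0.3514, 0.2068, 0.021]
t 0.74 [224.4, 235.9, 16.9, 11.6] [0.4306, 0.1525, 0.021]
t 0.52 [308.5, 230.3, 7.9, 12.9] [0.4421, -0.0747, 0.021]
t 0.49 [249.8, 262.1, 12.9, 13.4] [0.3532, 0.0861, 0.021]
t 0.43 [259.7, 232.9, 14.6, 15.6] [0.4323, 0.0552, 0.021]
s 0.72 [291.7, 257.5, 13.4, 18.1] [0.3567, 0.0845, 0.021]
s 0.66 [266.7, 286.8, 13.5, 20.0] [0.3569, 0.2192, 0.021]
s 0.57 [296.6, 218.8, 13.0, 16.8] [0.4339, -0.0608, 0.021]
s 0.54 [276.4, 243.4, 10.6, 13.6] [0.4367, 0.064, 0.021]
s 0.54 [307.0, 241.2, 16.0, 19.0] [0.3472, -0.0001, 0.021]
s 0.52 [260.1, 256.9, 12.3, 20.0] [0.4383, 0.1469, 0.021]
```

View pics/w17.png

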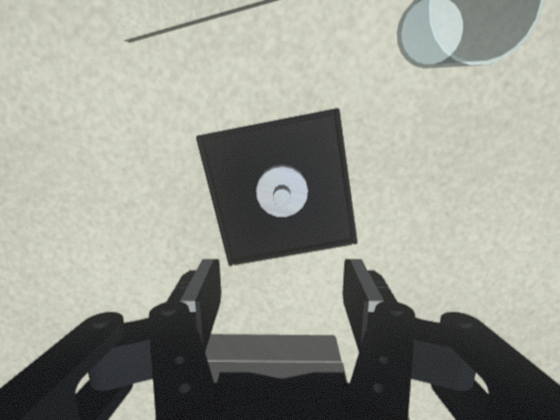

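View pics/t17.png

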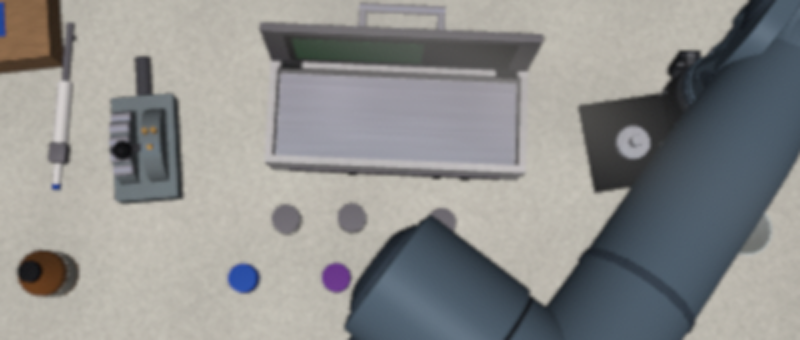

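View pics/s17.png

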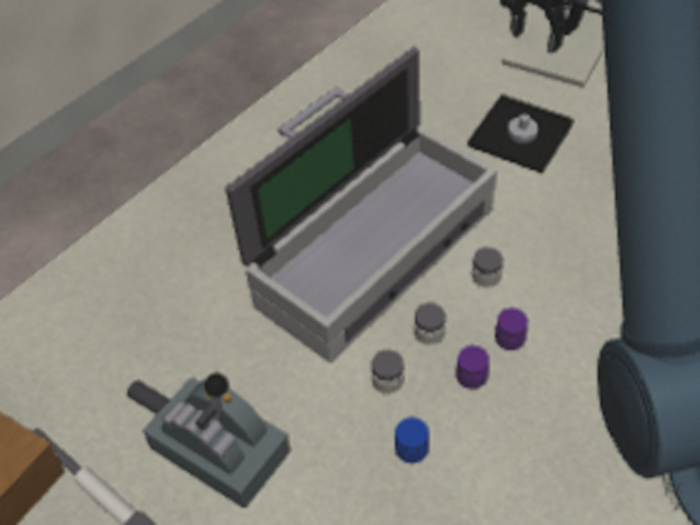

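Call:
apply_moves([
  [62, -46, 22, -3, 0, 0, 0],
  [62, -46, 22, -3, 0, 0, 0],
  [62, -46, 22, -3, 0, 0, 0],
  [62, -46, 22, -3, 0, 0, 0],
  [62, -46, 21, -3, 0, 0, 0],
  [62, -47, 21, -3, 0, 0, 0],
  [62, 0, 0, 0, 0, 0, 0],
  [62, 0, 0, 0, 0, 0, 0],
  [62, 0, 0, 0, 0, 0, 0],
])

```text
clock: 26.38
tool_pos: [0.4303, -0.0675, 0.1995]
ee_rot: [-2.168, 2.273, -0.001]
force: [-0.3, 0.5, 0.2]
grip_width: 0.0623
```

```bash
python3 - <<'E'
from h import *
plan([.43,-.066,.2],-.046);print(observe()["force"])
w=wrist();save(w,"w18.png")
for r in find_in(w,"jar0"):
    b=r["box"];print(round(r["p"],2),b,onz(w,(b[0]+b[2]/2,b[1]+b[3]/2),.03).round(4))
E
```

```text
t 26.38 rot [-0.001, -0.0, -0.001] shift [-1.5, 0.4, -0.5] pos [0.4303, -0.0675, 0.1995] q [-0.3, 0.11, -0.35, 1.11, -0.0, -1.82]
[-0.26737483  0.45298347  0.22514483]
0.93 [253.5, 279.0, 47.2, 54.5] [0.4411 0.0544 0.03  ]
0.88 [336.4, 297.7, 27.0, 49.7] [0.3659 0.0775 0.03  ]
0.78 [263.7, 350.1, 35.2, 28.8] [0.4402 0.127  0.03  ]
0.75 [341.1, 225.6, 50.4, 47.6] [ 0.3505 -0.0047  0.03  ]
0.56 [258.2, 165.0, 44.6, 50.4] [ 0.4316 -0.0681  0.03  ]
```

View pics/w18.png

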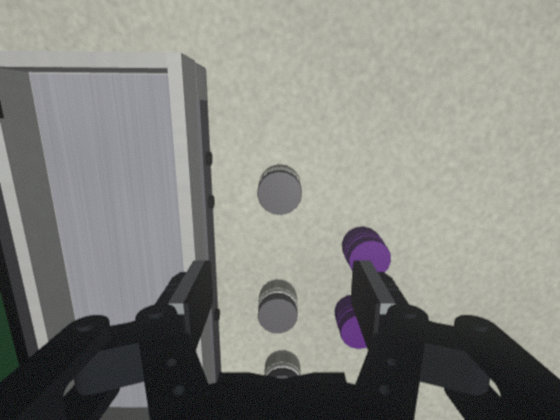

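```bash
python3 - <<'E'
from h import *
w=wrist()
c=onz(w,(279.7,191),.042);print(c, onz(w,(277.7,310),.042))
plan([c[0],c[1],.010],-.046)
E
```

```text
[ 0.43203999 -0.07015997  0.042     ] [0.44007602 0.05122243 0.042     ]
t 26.52 rot [-0.0, -0.0, -0.001] shift [2.6, -2.0, 189.5] pos [0.4302, -0.0674, 0.1995] q [-0.3, 0.11, -0.35, 1.11, -0.0, -1.82]
```

Call:
apply_moves([
  [62, 1, -2, 50, 0, 0, 0],
  [62, 0, 0, 55, 0, 0, 0],
  [62, 0, 0, 50, 0, 0, 0],
  [62, 0, 0, 25, 0, 0, 0],
  [62, 0, 0, 8, 0, 0, 0],
  [62, 0, 0, 0, 0, 0, 0],
  [62, 0, 0, 0, 0, 0, 0],
])

```text
clock: 27.4
tool_pos: [0.4333, -0.0683, 0.0129]
ee_rot: [-2.168, 2.271, -0.004]
force: [0.1, 0.1, 0.4]
grip_width: 0.0617
```

```bash
python3 - <<'E'
from h import *
plan([.432,-.068,.010],-.046);print(observe()["force"])
w=wrist();save(w,"w19.png")
E
```

```text
t 27.4 rot [-0.003, -0.001, -0.0] shift [-0.2, 1.3, 2.9] pos [0.4333, -0.0683, 0.0129] q [-0.3, 0.31, -0.65, 0.61, 0.0, -1.83]
[0.12525133 0.08346015 0.36228466]
```

View pics/w19.png

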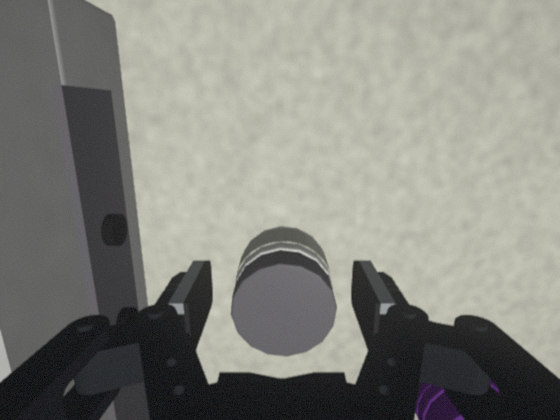

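Call:
apply_moves([
  [62, 0, 0, 2, 0, 0, 0],
  [34, 0, 0, 0, 0, 0, 0],
  [34, 0, 0, 0, 0, 0, 0],
  [34, 0, 0, 0, 0, 0, 0],
  [34, 0, 0, 0, 0, 0, 0],
  [34, 0, 0, -25, 0, 0, 0],
  [34, 0, 0, -50, 0, 0, 0],
  [34, 0, 0, -55, 0, 0, 0],
  [34, 0, 0, 0, 0, 0, 0],
  [34, 0, 0, 0, 0, 0, 0],
], force=40)

```text
clock: 28.7
tool_pos: [0.4314, -0.0676, 0.1391]
ee_rot: [-2.17, 2.272, 0.0]
force: [-0.6, 0.2, -0.5]
grip_width: 0.041
```

```bash
python3 - <<'E'
from h import *
plan([.5693,-.0865,.056],-.046);print(observe()["force"])
w=wrist();save(w,"w20.png")
E
```

```text
t 28.7 rot [-0.0, 0.0, 0.0] shift [12.6, -138.6, 83.1] pos [0.4314, -0.0676, 0.1391] q [-0.3, 0.16, -0.46, 0.95, 0.0, -1.83]
[-0.57978584  0.20825557 -0.45568134]
```

View pics/w20.png

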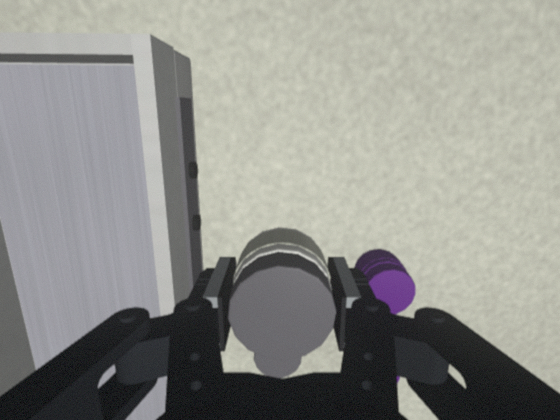

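Call:
apply_moves([
  [34, 4, -46, 0, 0, 0, 0],
  [34, 4, -46, 0, 0, 0, 0],
  [34, 4, -46, 0, 0, 0, 0],
  [34, 0, 0, 0, 0, 0, 0],
  [34, 0, 0, 35, 0, 0, 0],
  [34, 0, 0, 30, 0, 0, 0],
  [34, 0, 0, 12, 0, 0, 0],
  [34, 0, 0, 0, 0, 0, 0],
  [34, 0, 0, 0, 0, 0, 0],
])

```text
clock: 29.88
tool_pos: [0.5697, -0.0862, 0.0638]
ee_rot: [-2.169, 2.271, -0.003]
force: [-0.3, -0.1, -1.1]
grip_width: 0.0407
```

```bash
python3 - <<'E'
from h import *
plan([.5693,-.0865,.056],-.046);print(observe()["force"])
w=wrist();save(w,"w21.png")
E
```

```text
t 29.88 rot [-0.002, -0.0, 0.0] shift [0.3, 0.4, 7.8] pos [0.5697, -0.0862, 0.0638] q [-0.26, 0.48, -0.21, 0.88, 0.0, -1.79]
[-0.30760328 -0.06955538 -1.10100188]
```

View pics/w21.png

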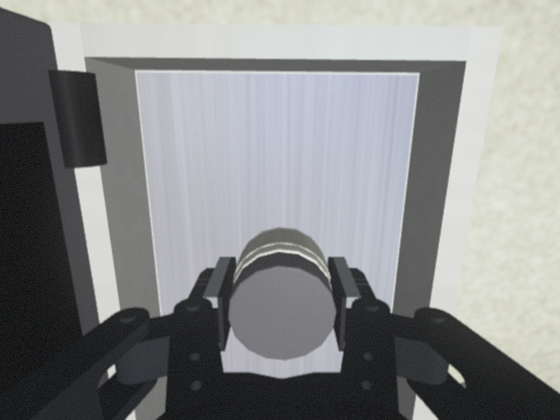

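Call:
apply_moves([
  [34, 0, 0, 5, 0, 0, 0],
  [34, 0, 0, 2, 0, 0, 0],
  [34, 0, 0, 0, 0, 0, 0],
  [34, 0, 0, 0, 0, 0, 0],
])

```text
clock: 30.42
tool_pos: [0.5692, -0.0861, 0.0558]
ee_rot: [-2.17, 2.272, -0.001]
force: [0.1, -0.1, -1.1]
grip_width: 0.041
```

Call:
apply_moves([
  [34, 0, 0, 1, 0, 0, 0],
  [34, 0, 0, 0.5, 0, 0, 0],
  [34, 0, 0, 0, 0, 0, 0],
])

```text
clock: 30.8
tool_pos: [0.5694, -0.0861, 0.0552]
ee_rot: [-2.169, 2.271, -0.002]
force: [-1.6, 0.5, 5.8]
grip_width: 0.0413
```

Call:
apply_moves([
  [56, 0, 0, 0, 0, 0, 0],
  [56, 0, 0, 0, 0, 0, 0],
  [56, 0, 0, 0, 0, 0, 0],
  [56, 0, 0, -15, 0, 0, 0],
  [56, 0, 0, -50, 0, 0, 0],
  [56, 0, 0, -60, 0, 0, 0],
  [56, 0, 0, 0, 0, 0, 0],
])

```text
clock: 31.68
tool_pos: [0.5732, -0.0871, 0.1862]
ee_rot: [-2.165, 2.267, -0.017]
force: [0.6, 0.5, -0.5]
grip_width: 0.056
```

```bash
python3 - <<'E'
from h import *
plan([.4385,.0565,.18],-.046);print(observe()["force"])
w=wrist();save(w,"w22.png")
E
```

```text
t 31.68 rot [-0.012, -0.003, 0.0] shift [-137.2, 141.2, 6.2] pos [0.5732, -0.0871, 0.1862] q [-0.26, 0.39, -0.02, 1.15, 0.0, -1.79]
[ 0.61507608  0.51020853 -0.51259985]
```

View pics/w22.png

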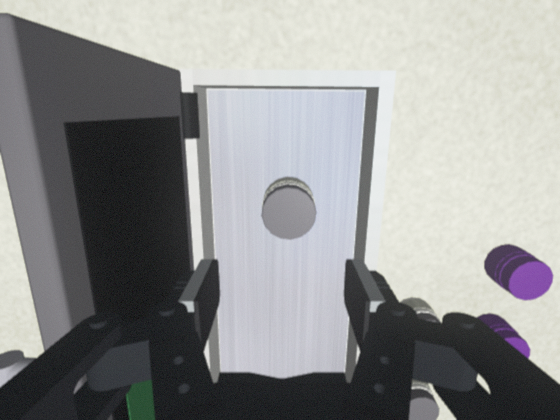

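Jar C stands in the bay. Now jar B.

Call:
apply_moves([
  [62, -35, 35, 0, 0, 0, 0],
  [62, -34, 35, 0, 0, 0, 0],
  [62, -34, 35, 0, 0, 0, 0],
  [62, -33, 33, 0, 0, 0, 0],
  [62, 0, 0, 0, 0, 0, 0],
  [62, 0, 0, 0, 0, 0, 0],
  [62, 0, 0, 0, 0, 0, 0],
])

```text
clock: 32.6
tool_pos: [0.4384, 0.0555, 0.179]
ee_rot: [-2.168, 2.273, -0.001]
force: [-0.2, 1.0, -0.5]
grip_width: 0.0619
```

```bash
python3 - <<'E'
from h import *
plan([.4385,.0565,.18],-.046);print(observe()["force"])
w=wrist();save(w,"w23.png")
E
```

```text
t 32.6 rot [-0.001, -0.0, -0.001] shift [-1.0, -0.1, -1.0] pos [0.4384, 0.0555, 0.179] q [-0.02, 0.14, -0.38, 1.06, -0.0, -1.54]
[-0.17496949  0.98439715 -0.50721192]
```

View pics/w23.png

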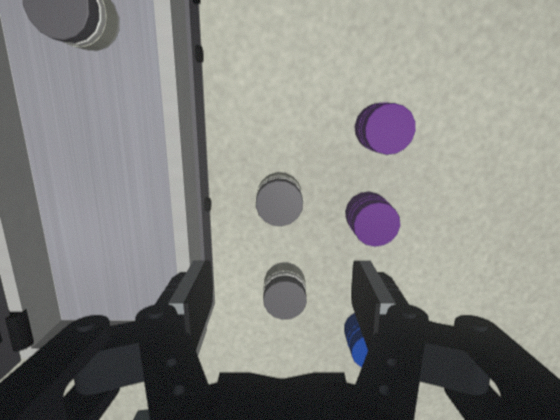

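```bash
python3 - <<'E'
from h import *
w=wrist()
c=onz(w,(279,202),.042);print(c, onz(w,(285,294),.042))
plan([c[0],c[1]+.002,.011],-.046)
E
```

```text
[0.44087525 0.05740834 0.042     ] [0.43975835 0.14465682 0.042     ]
t 32.7 rot [-0.001, -0.0, -0.001] shift [-4.1, -2.5, 168.0] pos [0.4382, 0.0555, 0.179] q [-0.02, 0.14, -0.38, 1.06, -0.0, -1.54]
```

Call:
apply_moves([
  [62, -3, -2, 50, 0, 0, 0],
  [62, 0, 0, 55, 0, 0, 0],
  [62, 0, 0, 40, 0, 0, 0],
  [62, 0, 0, 18, 0, 0, 0],
  [62, 0, 0, 7, 0, 0, 0],
  [62, 0, 0, 0, 0, 0, 0],
  [62, 0, 0, 0, 0, 0, 0],
])

```text
clock: 33.58
tool_pos: [0.4409, 0.0589, 0.0101]
ee_rot: [-2.168, 2.271, -0.003]
force: [0.4, 0.2, -0.0]
grip_width: 0.0618
```

```bash
python3 - <<'E'
from h import *
plan([.441,.0595,.011],-.046);print(observe()["force"])
w=wrist();save(w,"w24.png")
E
```

```text
t 33.58 rot [-0.003, -0.0, -0.0] shift [-0.6, -0.0, -0.9] pos [0.4409, 0.0589, 0.0101] q [-0.01, 0.33, -0.63, 0.61, -0.0, -1.53]
[ 0.38618999  0.18318746 -0.04079798]
```

View pics/w24.png

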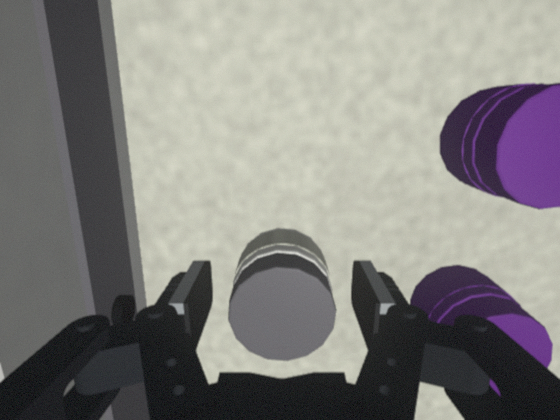

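Call:
apply_moves([
  [34, 0, 0, 0, 0, 0, 0],
  [34, 0, 0, 0, 0, 0, 0],
  [34, 0, 0, 0, 0, 0, 0],
  [34, 0, 0, 0, 0, 0, 0],
  [34, 0, 0, -25, 0, 0, 0],
  [34, 0, 0, -50, 0, 0, 0],
  [34, 0, 0, -55, 0, 0, 0],
  [34, 0, 0, 0, 0, 0, 0],
  [34, 20, -45, 0, 0, 0, 0],
  [34, 20, -45, 0, 0, 0, 0],
  [34, 19, -45, 0, 0, 0, 0],
  [34, 0, 0, 0, 0, 0, 0],
  [34, 0, 0, 35, 0, 0, 0],
  [34, 0, 0, 30, 0, 0, 0],
  [34, 0, 0, 10, 0, 0, 0],
  [34, 0, 0, 0, 0, 0, 0],
  [34, 0, 0, 0, 0, 0, 0],
])

```text
clock: 35.75
tool_pos: [0.5726, -0.006, 0.0654]
ee_rot: [-2.169, 2.271, -0.003]
force: [0.0, -0.7, -1.1]
grip_width: 0.0414
```

```bash
python3 - <<'E'
from h import *
plan([.573,-.0065,.055],-.046);print(observe()["force"],observe()["grip_width"])
w=wrist();save(w,"w25.png")
E
```

```text
t 35.75 rot [-0.002, -0.0, 0.0] shift [0.4, -0.4, 10.4] pos [0.5726, -0.006, 0.0654] q [-0.12, 0.47, -0.22, 0.88, 0.0, -1.65]
[ 0.01094131 -0.68157995 -1.09298436] 0.04144954682166088
```

View pics/w25.png

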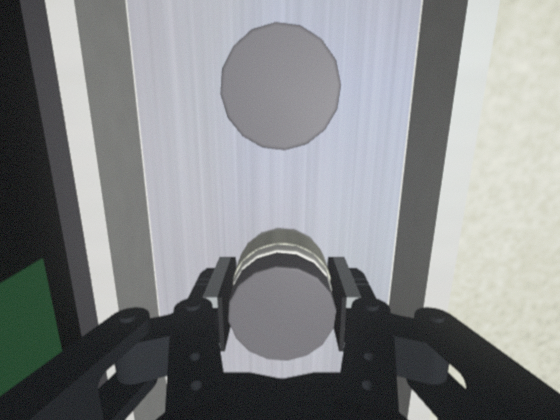

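Call:
apply_moves([
  [34, 0, 0, 6, 0, 0, 0],
  [34, 0, 0, 3, 0, 0, 0],
  [34, 0, 0, 1, 0, 0, 0],
  [34, 0, 0, 0, 0, 0, 0],
  [34, 0, 0, 0, 0, 0, 0],
])

```text
clock: 36.42
tool_pos: [0.572, -0.0061, 0.0551]
ee_rot: [-2.169, 2.271, -0.002]
force: [-2.3, 0.5, 5.9]
grip_width: 0.0411
```

Call:
apply_moves([
  [56, 0, 0, 0, 0, 0, 0],
  [56, 0, 0, 0, 0, 0, 0],
  [56, 0, 0, 0, 0, 0, 0],
  [56, 0, 0, -15, 0, 0, 0],
  [56, 0, 0, -50, 0, 0, 0],
  [56, 0, 0, -60, 0, 0, 0],
  [62, -37, 35, 0, 0, 0, 0],
  [62, -37, 35, 0, 0, 0, 0],
  [62, -37, 34, 0, 0, 0, 0],
  [62, -38, 34, 0, 0, 0, 0],
  [62, 0, 0, 0, 0, 0, 0],
  [62, 0, 0, 0, 0, 0, 0],
  [62, 0, 0, 0, 0, 0, 0],
])

```text
clock: 38.05
tool_pos: [0.4419, 0.1484, 0.1795]
ee_rot: [-2.167, 2.273, -0.002]
force: [-0.0, 0.2, -0.1]
grip_width: 0.0627
```

```bash
python3 - <<'E'
from h import *
plan([.4405,.149,.18],-.046);print(observe()["force"])
w=wrist();save(w,"w26.png")
s=get_image("side");save(s,"s26.png",(110,120,390,330),2.5)
E
```

```text
t 38.05 rot [-0.002, -0.0, -0.002] shift [-0.6, 1.5, -0.5] pos [0.4419, 0.1484, 0.1795] q [0.19, 0.18, -0.32, 1.07, -0.0, -1.34]
[-0.01487596  0.15987121 -0.12981837]
```

View pics/w26.png

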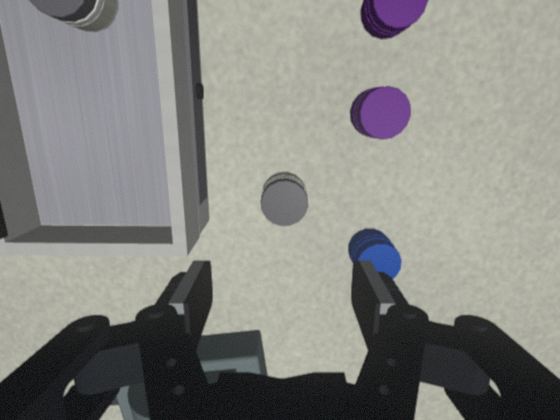

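View pics/s26.png

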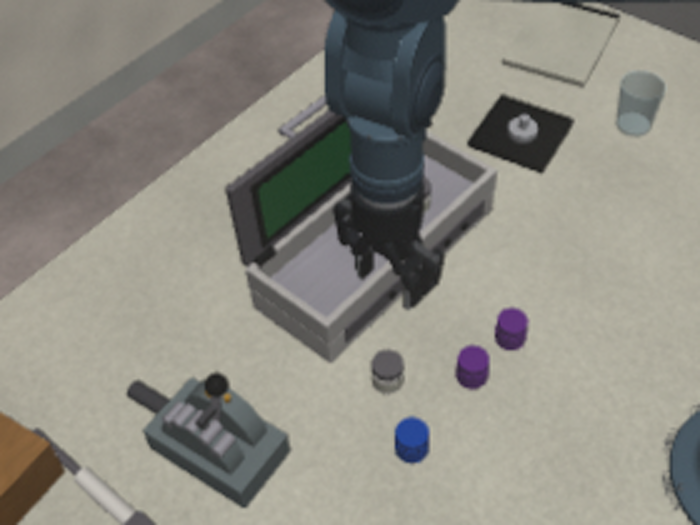

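```bash
python3 - <<'E'
from h import *
w=wrist()
c=onz(w,(284.5,201.5),.042);print(c)
plan([c[0],c[1]+.002,.011],-.046)
E
```

```text
[0.43961922 0.15018345 0.042     ]
t 38.2 rot [-0.001, -0.0, -0.002] shift [-3.7, 2.0, 168.1] pos [0.4415, 0.1484, 0.1791] q [0.19, 0.18, -0.32, 1.07, -0.0, -1.34]
```

Call:
apply_moves([
  [62, -3, 2, 50, 0, 0, 0],
  [62, 0, 0, 55, 0, 0, 0],
  [62, 0, 0, 40, 0, 0, 0],
  [62, 0, 0, 18, 0, 0, 0],
  [62, 0, 0, 7, 0, 0, 0],
  [62, 0, 0, 0, 0, 0, 0],
  [62, 0, 0, 0, 0, 0, 0],
])

```text
clock: 39.08
tool_pos: [0.4402, 0.1523, 0.0101]
ee_rot: [-2.168, 2.271, -0.002]
force: [-0.3, 0.5, 0.7]
grip_width: 0.0619
```

```bash
python3 - <<'E'
from h import *
plan([.5767,.0735,.055],-.046);print(observe()["force"])
w=wrist();save(w,"w27.png")
E
```

```text
t 39.08 rot [-0.002, 0.0, -0.0] shift [72.4, -140.0, -44.9] pos [0.4402, 0.1523, 0.0101] q [0.2, 0.36, -0.58, 0.63, -0.0, -1.33]
[-0.34166382  0.45574661  0.71749622]
```

View pics/w27.png

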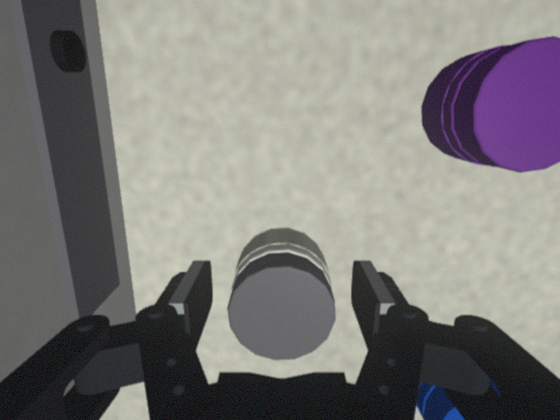

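Call:
apply_moves([
  [34, 0, 0, 0, 0, 0, 0],
  [34, 0, 0, 0, 0, 0, 0],
  [34, 0, 0, 0, 0, 0, 0],
  [34, 0, 0, 0, 0, 0, 0],
  [34, 0, 0, -25, 0, 0, 0],
  [34, 0, 0, -50, 0, 0, 0],
  [34, 0, 0, -55, 0, 0, 0],
  [34, 0, 0, 0, 0, 0, 0],
  [34, 24, -47, 0, 0, 0, 0],
  [34, 24, -47, 0, 0, 0, 0],
  [34, 24, -46, 0, 0, 0, 0],
  [34, 0, 0, 0, 0, 0, 0],
  [34, 0, 0, 35, 0, 0, 0],
  [34, 0, 0, 30, 0, 0, 0],
  [34, 0, 0, 10, 0, 0, 0],
  [34, 0, 0, 0, 0, 0, 0],
  [34, 0, 0, 0, 0, 0, 0],
])

```text
clock: 41.25
tool_pos: [0.5763, 0.074, 0.0654]
ee_rot: [-2.169, 2.27, -0.003]
force: [1.1, -0.2, -0.6]
grip_width: 0.0409
```

```bash
python3 - <<'E'
from h import *
plan([.5767,.0735,.055],-.046);print(observe()["force"],observe()["grip_width"])
w=wrist();save(w,"w28.png")
E
```

```text
t 41.25 rot [-0.003, 0.0, 0.0] shift [0.5, -0.4, 10.4] pos [0.5763, 0.074, 0.0654] q [0.02, 0.49, -0.2, 0.89, -0.0, -1.51]
[ 1.13435875 -0.16822738 -0.60476044] 0.040937089843447634
```

View pics/w28.png

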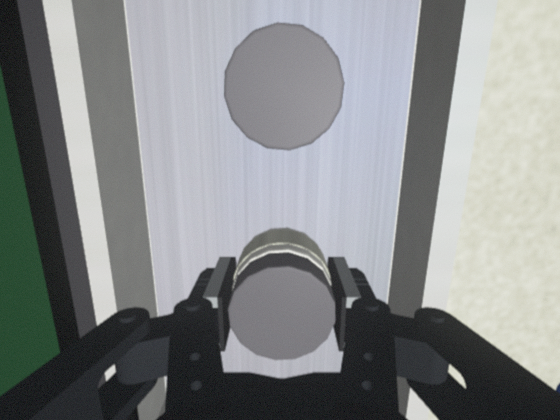

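Call:
apply_moves([
  [34, 0, 0, 6, 0, 0, 0],
  [34, 0, 0, 3, 0, 0, 0],
  [34, 0, 0, 1, 0, 0, 0],
  [34, 0, 0, 0, 0, 0, 0],
  [34, 0, 0, 0, 0, 0, 0],
])

```text
clock: 41.92
tool_pos: [0.5757, 0.0738, 0.0551]
ee_rot: [-2.169, 2.271, -0.001]
force: [-2.5, -0.9, 5.9]
grip_width: 0.041
```

Call:
apply_moves([
  [56, 0, 0, 0, 0, 0, 0],
  [56, 0, 0, 0, 0, 0, 0],
  [56, 0, 0, 0, 0, 0, 0],
  [56, 0, 0, -15, 0, 0, 0],
  [56, 0, 0, -50, 0, 0, 0],
  [56, 0, 0, -60, 0, 0, 0],
  [56, 0, 0, -60, 0, 0, 0],
  [60, -46, 11, -4, 0, 0, 0],
  [60, -46, 11, -4, 0, 0, 0],
  [60, -46, 11, -4, 0, 0, 0],
  [60, -46, 11, -4, 0, 0, 0],
  [60, -46, 11, -4, 0, 0, 0],
  [60, -45, 11, 0, 0, 0, 0],
  [60, 0, 0, 0, 0, 0, 0.181],
  [60, 0, 0, 0, 0, 0, 0.181],
  [60, 0, 0, 0, 0, 0, 0.181],
  [60, 0, 0, 0, 0, 0, 0.181],
  [60, 0, 0, 0, 0, 0, 0.181],
  [60, 0, 0, 0, 0, 0, 0.181],
  [60, 0, 0, 0, 0, 0, 0.181],
])

```text
clock: 44.42
tool_pos: [0.5221, 0.3516, 0.2603]
ee_rot: [-0.394, 3.115, 0.0]
force: [0.3, 0.3, 0.0]
grip_width: 0.0603
```

Call:
apply_moves([
  [60, 0, 0, 0, 0, 0, 0.181],
  [60, 0, 0, 0, 0, 0, 0],
  [60, 0, 0, 0, 0, 0, 0],
  [60, 0, 0, 0, 0, 0, 0],
])

```text
clock: 44.92
tool_pos: [0.5221, 0.3516, 0.2594]
ee_rot: [-0.123, 3.138, -0.0]
force: [0.1, 0.5, 0.6]
grip_width: 0.0598
```

```bash
python3 - <<'E'
from h import *
plan([.523,.3525,.26],np.pi/2+.08);print(observe()["force"],observe()["grip_width"])
w=wrist();save(w,"w29.png")
t=get_image("top");save(t,"t29.png",(90,130,490,300),2)
s=get_image("side");save(s,"s29.png",(110,120,390,330),2.5)
E
```

```text
t 44.92 rot [-0.0, 0.001, -0.002] shift [-0.9, 0.8, -0.6] pos [0.5221, 0.3516, 0.2594] q [0.49, 0.49, 0.33, 1.41, -0.0, 0.41]
[0.14806755 0.51851947 0.5577602 ] 0.0597900990744724
```

View pics/w29.png

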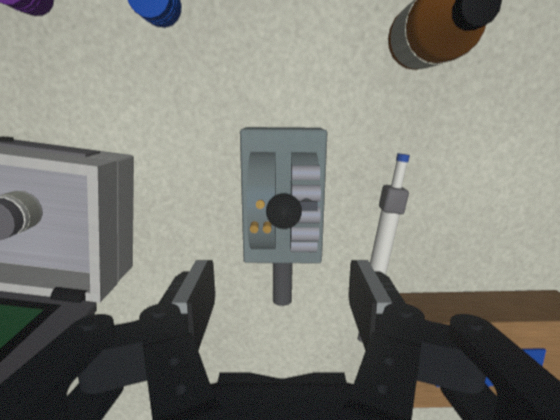

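View pics/t29.png

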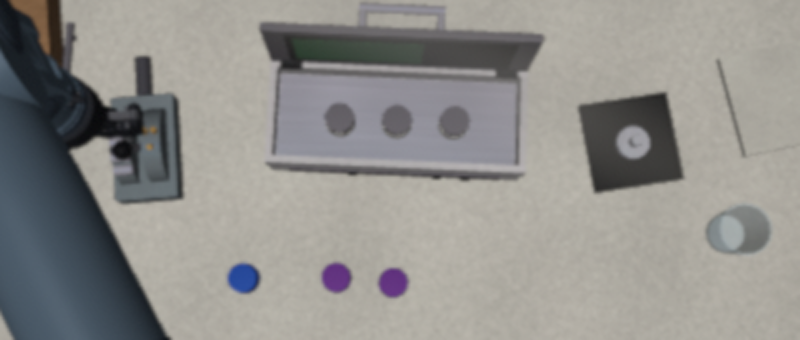

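View pics/s29.png

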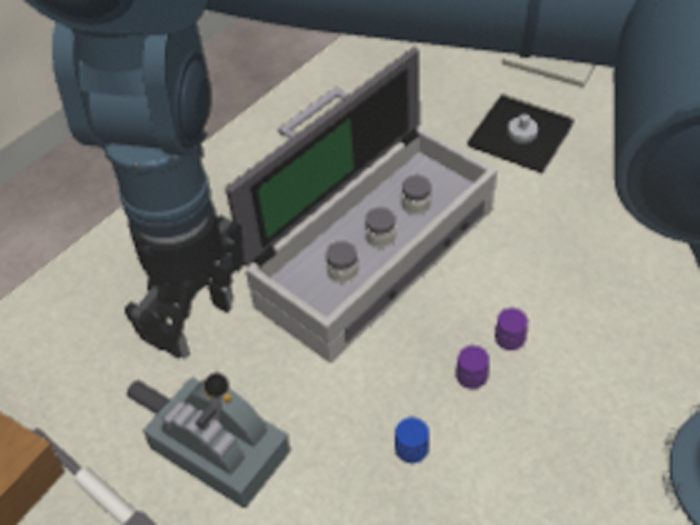

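```bash
python3 - <<'E'
from h import *
w=wrist()
c=onz(w,(284,210.5),.1675);print(c)
plan([c[0],c[1],.146],np.pi/2+.08)
E
```

```text
[0.51925523 0.35215758 0.1675    ]
t 45.12 rot [-0.0, 0.0, -0.003] shift [2.8, 0.8, 113.2] pos [0.5221, 0.3516, 0.2592] q [0.49, 0.49, 0.33, 1.41, -0.0, 0.41]
```

Call:
apply_moves([
  [60, 2, 1, 40, 0, 0, 0],
  [60, 0, 0, 45, 0, 0, 0],
  [60, 0, 0, 28, 0, 0, 0],
  [60, 0, 0, 0, 0, 0, 0],
  [15, 0, 0, 0, 0, 0, 0],
  [15, 0, 0, 0, 0, 0, 0],
  [15, 0, 0, 0, 0, 0, 0],
  [15, 0, 0, 0, 0, 0, 0],
], force=35)

```text
clock: 46.12
tool_pos: [0.5214, 0.353, 0.1484]
ee_rot: [-0.12, 3.135, 0.002]
force: [0.1, -0.2, 7.1]
grip_width: 0.0236
```

```bash
python3 - <<'E'
from h import *
plan([.52,.3525,.146],np.pi/2+.08);print(observe()["force"],observe()["grip_width"])
w=wrist();save(w,"w30.png",(140,100,420,400),2)
E
```

```text
t 46.12 rot [0.001, 0.004, -0.003] shift [1.5, -0.3, 2.4] pos [0.5214, 0.353, 0.1484] q [0.49, 0.52, 0.08, 1.13, -0.0, 0.42]
[ 0.06282517 -0.20553415  7.08625012] 0.02361897479270571
```

View pics/w30.png

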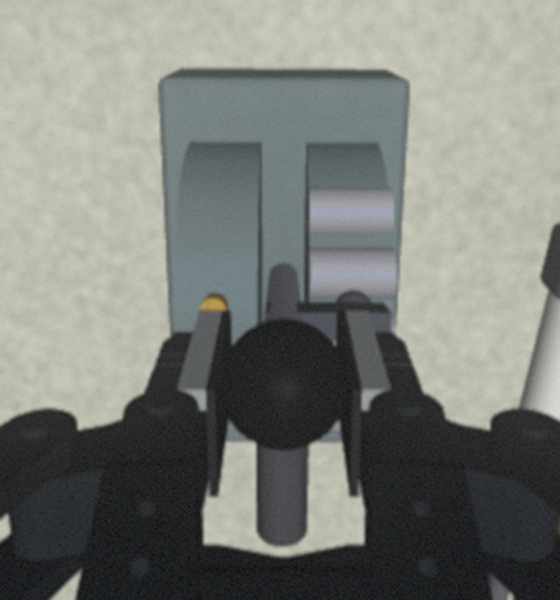

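Call:
apply_moves([
  [15, -12.3, 0, -1.9, 0, 0, 0],
  [15, -12.5, 0, -0.6, 0, 0, 0],
  [15, -12.5, 0, 0.6, 0, 0, 0],
  [15, -12.3, 0, 1.9, 0, 0, 0],
  [15, 0, 0, 0, 0, 0, 0],
  [15, 0, 0, 0, 0, 0, 0],
  [15, 0, 0, 0, 0, 0, 0],
])

```text
clock: 47.05
tool_pos: [0.5725, 0.3566, 0.147]
ee_rot: [-0.119, 3.133, 0.001]
force: [7.2, 0.2, 1.8]
grip_width: 0.024
```

Call:
apply_moves([
  [50, 0, 0, 0, 0, 0, 0],
  [50, 0, 0, 0, 0, 0, 0],
  [50, 0, 0, 0, 0, 0, 0],
  [50, 0, 0, -20, 0, 0, 0],
  [50, 0, 0, -50, 0, 0, 0],
  [50, 0, 0, -45, 0, 0, 0],
  [50, 30, 0, 0, 0, 0, 0],
  [50, 30, 0, 0, 0, 0, 0],
  [50, 0, 0, 0, 0, 0, 0],
  [50, 0, 0, 0, 0, 0, 0],
])

```text
clock: 48.3
tool_pos: [0.5099, 0.3517, 0.2612]
ee_rot: [-0.121, 3.138, -0.0]
force: [-0.0, -0.2, -0.1]
grip_width: 0.0501
```

```bash
python3 - <<'E'
from h import *
print(observe()["clock"],observe()["tool_pos"],observe()["force"])
w=wrist();save(w,"w31.png",(140,100,420,400),2)
t=get_image("top");save(t,"t31.png",(90,130,490,300),2)
s=get_image("side");save(s,"s31.png",(110,120,390,330),2.5)
E
```

```text
48.3 [0.50988047 0.35170037 0.26121031] [-0.04805719 -0.15128093 -0.08349724]
```

View pics/w31.png

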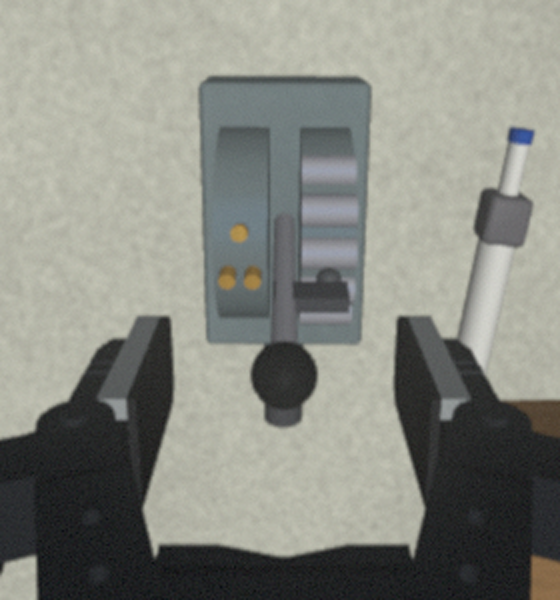

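View pics/s31.png

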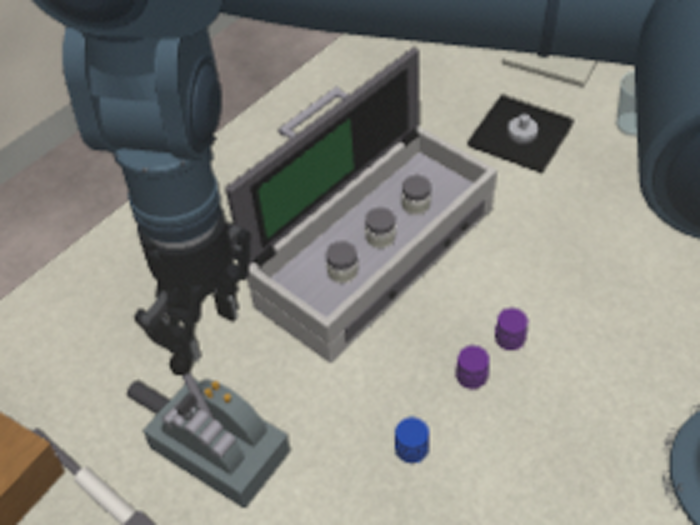

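View pics/t31.png

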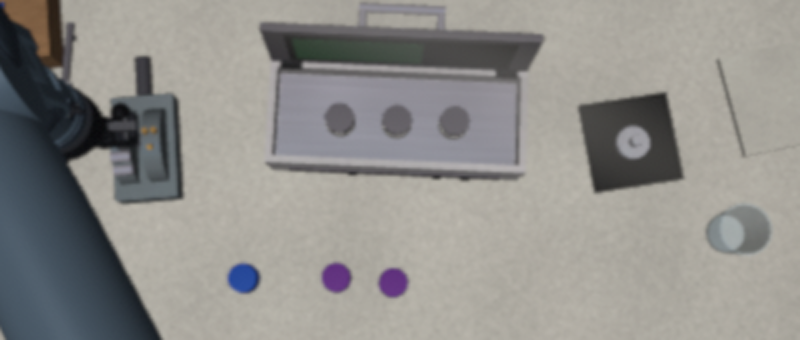

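```bash
python3 - <<'E'
from h import *
w=wrist();save(w,"w32.png",(200,140,340,310),4)
for q,u in((0.8,(282,287.5)),(1.2,(282,287.5))):
  z=.045+.125*np.cos(q-.6); c=onz(w,u,z);print(q,c)
# expected
T=np.linalg.inv(w["T"])
def pr(P):
  v=w["camera_matrix"]@(T@np.append(P,1))[:3];return (v[:2]/v[2]).round(1)
piv=np.array([.5442,.3545,.045]);X=np.array([np.cos(.08),np.sin(.08),0]);Y=np.array([-np.sin(.08),np.cos(.08),0])
for q in(.4,.8,1.2): print(q,pr(piv+.125*np.sin(q-.6)*X+[0,0,.125*np.cos(q-.6)]))
E
```

```text
0.8 [0.56974198 0.35552952 0.16750832]
1.2 [0.58058454 0.35636656 0.14816695]
0.4 [283.1 225.4]
0.8 [283.3 286.7]
1.2 [283.4 323.1]
```

View pics/w32.png

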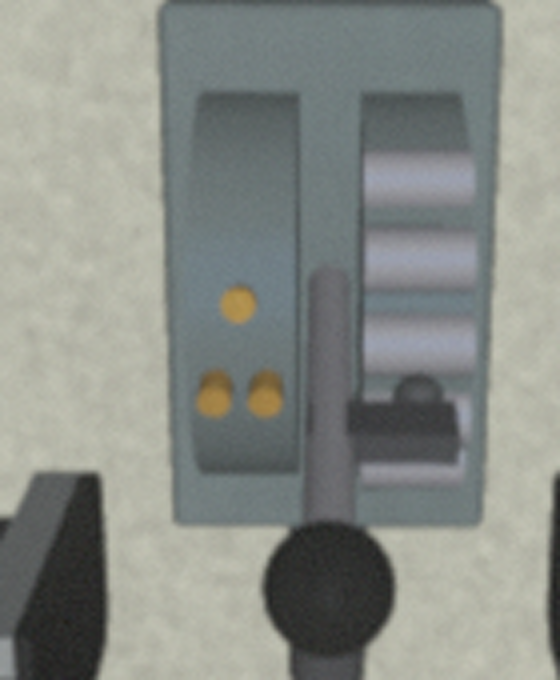

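```bash
python3 -c "
from station import *
print(observe()['clock'],observe()['force']);print(job_done())"
```

```text
48.5 [-0.39472793 -0.1745746   0.10117254]
the job is handed in; nothing more can be done
None
```

I finished the whole sequence and handed the job in at about 48.5 s of the 210 s limit. No verdict was reported. In order:

1. **Load notch:** I threw the lever from park into load.
2. **Display:** I raised it to upright and let go.
3. **Puck:** I lifted it out of the bay and set it in the black tray.
4. **Jars:** I stood all three grey-capped jars on the bay floor. The networks and pictures showed no fourth jar on the bench, and I left the blue and purple look-alikes alone.
5. **Run notch:** I threw the lever on into run and released it.

**Last checks:**
- **Lever:** the knob sits within about 1 pixel of where the run notch (0.8) should put it in the wrist picture. The lever's catch lines up with the two studs.
- **Display:** it measured about 1.60 to 1.61 rad, from the handle bar and the panel's top edge, good to roughly 0.04. That is slightly past vertical but inside the 1.431 to 1.711 limits. I measured it only once, right after raising it; later pictures showed no visible change.
- **Puck and jars:** in the final top and side pictures the puck is flat near the middle of the tray, and all three jars are upright along the bay's centre line.
- **Bystanders:** the beaker looks unmoved in the last top picture. The bottle and pipette were mostly hidden by the arm there. Both were in view before the last lever throw, and the pipette still was afterwards, with no sign of having been touched.
- **Robot:** the gripper is open and clear of everything, and the contact force reads about zero.

No check failed. The only disagreements were a few millimetres between cameras on the jar and knob positions, which I corrected before gripping.

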